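Take the supply pile apart into its trays

ROBOT

A 6-joint arm with a two-finger parallel gripper is mounted at the origin on the work surface; the furniture and walls round the work are solid. World frame = base frame: x ahead of the robot, y to its left, z up, the work surface at z = 0. Lengths are in m, angles in rad, forces in N, time in s.
With the tool pointing down it reaches from about 0.375 to 0.975 m from the base axis. Payload 3.8 kg.
Tool frame: the origin (TCP) lies midway between the tips of the shut fingers; the grasp point (between the pads) lies 19 mm behind it; z points along the fingers, y is the line along which they close (so a half turn about z gives the same grasp; the last joint's range is limited). The gripper opens to 85 mm and grips with 20 to 120 N. Pads are 22 mm wide; open, the fingers measure 114 mm over their backs; the gripper's body (76 mm by 85 mm) begins 54 mm behind the grasp point. The pads swing forward as they close: fully open they stand 13 mm farther back than shut.
Start: joints at [-0.037, 0.264, 1.604, -0, 1.274, -0.037], TCP at [0.675, -0, 0.231] pointing down, gripper open.
Joint ranges: [-2.63, 2.63], [-0.94, 2.18], [0.31, 2.57], [-1.31, 4.45], [0, 2.66], [-2.55, 2.55]. Speed limits (rad/s): [2.57, 2.57, 3.14, 3.14, 3.14, 3.14].

INTERFACE

Orientations are given as a rotation vector (axis times angle).
In Python, from workcell import bot, read_camera, camera_info, ticket gives the robot as it stands.
- The arm moves only by the tool servo_tool, never from a script. Its argument "targets" is a list of rows, each an object of numbers: "hand": the closure, from -1 (fully open) to 1 (shut); "x", "y", "z": the shift along the tool's x, y, z as a fraction of full scale; "roll": the turn about the tool's z as a fraction of full scale. In form: [{"hand": .., "x": .., "y": .., "z": .., "roll": ..}, ...]. A call has 1 to 10 rows; each row is the pose to reach, as a shift and turn from the pose commanded when the call began, along the tool's axes at that moment, turning the shorter way round; what a row does not reach only later rows make up. Full scale, the value 1, is 50 cm for a shift and 180 degrees for a turn. A row lasts 1/12 s, in which the tool goes at most 41.7 mm and 7.16 degrees, less where a joint would pass 70% of its speed; a pose out of reach is approached as far as the arm can. A call with a number of a shift or a turn outside -1 to 1 is refused whole. A call with a gripper value outside its range is refused whole. The fingers move at their own pace and stop on an object; "grip_force" is the grip in N (left out, the last holds). Time passes only in rows, so rows that repeat a pose let the fingers close. It gives the time, the measured TCP pose, the force, the opening and the grip force at its end, in the units of the state.
- bot.read_state(): the state, without advancing time (a new reading comes with each control period).
- read_camera(name): name is "scene" or "side" or "wrist"; returns the picture (400x640x3 uint8, red, green, blue); there is no depth.
- camera_info(name): a dict with "fx", "fy", "cx", "cy" (pixels), "eye" and "orientation" of the camera in the world; the wrist camera has in their place "T_tool_cam" (4x4, takes a point from camera to tool coordinates, whose origin is the TCP and whose axes are the flange's). Camera axes: x right, y down, z forward; pixel columns grow to the right and rows downward; lengths in m; the calibration is good to about 2 mm. A picture is of the moment at which its call begins: read the wrist's pose just before it. camera_info takes no time and is no camera call.
- ticket.finish_job(): hands the job in; it is judged then, once.
The state is a dict: "time": time; "q": joint angles; "joint_vel": joint speeds; "joint_torque": joint torques, N m; "tool_pos": TCP position; "tcp_rot": TCP orientation; "wrist_force": force on the tool from outside, world axes, zero at the start; "torque": the same for the moment, N m; "width": opening from 0.0 (shut) to 1.0 (fully open); "grip_force": force on a finger pad.
Only numpy, scipy, OpenCV 4.12 (cv2) and the standard library are available. Lean on these libraries where they do the work, as an engineer would, in place of code of your own. Each camera call takes 0.05 s, during which the arm holds its last target. There are 200 camera calls.

TASK

The packing supplies were dumped in one pile on the bench. Take the pile apart from the top down, one thing at a time and keeping each thing flat, and lay each in the low tray that is made for its outline: first the cutter in the long narrow tray, then the tape roll in the round tray, then the small brown pack of tags in the smaller oblong tray, last the white pack of cards in the larger oblong tray. Everything must lie flat on its tray's floor, inside the rim; leave the jar of beads and the roll of labels where they stand.

Things in the scene. Friction and masses are not known exactly. Their poses are not given: they have to be found in the camera images.
- cutter: snap-off knife with yellow plastic handle, closed, 22 x 156 x 15 mm, 0.05 to 0.1 kg, lying across the top of the pile (on the tape roll). Its sides, 22 mm apart, are straight and 13 mm high. Origin: centre of its underside (97 mm above the bench at the start); y lies along its length, z up.
- tape_roll: roll of black tape lying flat, 60 mm across, 18 mm high, 0.04 to 0.07 kg, third thing from below in the pile, on the tags. Origin: centre of its underside (79 mm above the bench at the start); z up, its axis.
- tag_pack: small pack of brown kraft tags, 92 x 51 x 28 mm, solid and rigid, 0.08 to 0.15 kg, second from below in the pile, on the cards. Origin: centre of its underside (51 mm above the bench at the start); x lies along its 92 mm length, y across, z up.
- card_pack: pack of white cards, 115 x 59 x 51 mm, solid and rigid, 0.15 to 0.3 kg, the lowest thing of the pile, standing on the bench. Origin: centre of its underside; x lies along its 115 mm length, y across, z up.
- cutter_tray: long narrow low fixed tray with a bare metal rim and a dark rubber floor; floor 3 mm above the bench, rim 4 mm wide, its top 6 mm above the bench (3 mm above the floor). Inner floor 42 x 176 mm. It does not move. Origin: centre of the tray at bench height, z up; y lies along its 176 mm length.
- tape_tray: round low fixed tray with a bare metal rim and a dark rubber floor; floor 3 mm above the bench, rim 4 mm wide, its top 6 mm above the bench (3 mm above the floor). Inner floor 80 mm across. It does not move. Origin: centre of the tray at bench height, z up; its yaw does not matter.
- tag_tray: smaller oblong low fixed tray with a bare metal rim and a dark rubber floor; floor 3 mm above the bench, rim 4 mm wide, its top 6 mm above the bench (3 mm above the floor). Inner floor 112 x 71 mm. It does not move. Origin: centre of the tray at bench height, z up; x lies along its 112 mm length.
- card_tray: larger oblong low fixed tray with a bare metal rim and a dark rubber floor; floor 3 mm above the bench, rim 4 mm wide, its top 6 mm above the bench (3 mm above the floor). Inner floor 135 x 79 mm. It does not move. Origin: centre of the tray at bench height, z up; x lies along its 135 mm length.
- jar: closed white jar of beads, 57 mm across, 75 mm high, a loose bystander near the work, to be left alone. Origin: centre of its underside, z up.
- label_roll: white roll of labels, 80 x 87 x 48 mm, a loose bystander near the work, to be left alone. Origin: centre of its underside, z up.
Things that resemble listed ones, but are neither listed nor needed, are in the scene too. What is shaped like the tape_roll but green is not meant. Leave any pink look-alike of the card_pack alone.

How it is judged:
On the way, in this order (a step that is already met when the one before it is completed fails the run):
1. the cutter lies in its tray, let go (x of cutter in the frame of cutter_tray between -0.013 and 0.013 m and y of cutter in the frame of cutter_tray between -0.013 and 0.013 m and z of cutter in the frame of cutter_tray between 0.0015 and 0.0045 m and angle between cutter's own z axis and vertical below 0.04 rad and angle between the y axis of cutter and the y axis of cutter_tray, either way round below 0.3 rad and linear speed of cutter below 0.01 m/s and angular speed of cutter below 0.1 rad/s and contact force between cutter and the fingers below 0.05 N), for 0.2 s.
2. the tape roll lies in its tray, let go (horizontal distance between tape_roll and tape_tray below 0.013 m and z of tape_roll in the frame of tape_tray between 0.0015 and 0.0045 m and angle between tape_roll's own z axis and vertical below 0.04 rad and linear speed of tape_roll below 0.01 m/s and angular speed of tape_roll below 0.1 rad/s and contact force between tape_roll and the fingers below 0.05 N), for 0.2 s.
3. the pack of tags lies in its tray, let go (x of tag_pack in the frame of tag_tray between -0.013 and 0.013 m and y of tag_pack in the frame of tag_tray between -0.013 and 0.013 m and z of tag_pack in the frame of tag_tray between 0.0015 and 0.0045 m and angle between tag_pack's own z axis and vertical below 0.04 rad and angle between the x axis of tag_pack and the x axis of tag_tray, either way round below 0.3 rad and linear speed of tag_pack below 0.01 m/s and angular speed of tag_pack below 0.1 rad/s and contact force between tag_pack and the fingers below 0.05 N), for 0.2 s.
4. the pack of cards lies in its tray, let go (x of card_pack in the frame of card_tray between -0.013 and 0.013 m and y of card_pack in the frame of card_tray between -0.013 and 0.013 m and z of card_pack in the frame of card_tray between 0.0015 and 0.0045 m and angle between card_pack's own z axis and vertical below 0.04 rad and angle between the x axis of card_pack and the x axis of card_tray, either way round below 0.3 rad and linear speed of card_pack below 0.01 m/s and angular speed of card_pack below 0.1 rad/s and contact force between card_pack and the fingers below 0.05 N), for 0.2 s.
At the end, for the whole second after the job is handed in: The cutter, the tape roll, the tags and the cards each lie flat (within 0.04 rad) on the floor of their own tray (underside within 1.5 mm of the floor), centred within 13 mm, their length along the tray's length within 0.3 rad either way round, released and at rest (all of step 1 and all of step 2 and all of step 3 and all of step 4); the robot touches nothing.
It fails at once if a thing of the pile is tipped by more than 0.6 rad (angle between any of cutter, tape_roll, tag_pack, card_pack's own z axis and vertical above 0.6 rad).
It fails at once if the jar of beads is moved by more than 20 mm (distance of jar from where it was at the start of the episode above 0.02 m).
It fails at once if the roll of labels is moved by more than 20 mm (distance of label_roll from where it was at the start of the episode above 0.02 m).
It also fails if it takes over 112 s, if anything falls off the work surface, if the arm or the gripper's body presses on something with over 40 N, if the wrist force passes 120 N, or if a joint passes its speed limit or range.

## Working session

There is one attempt and no reset: what is moved stays moved. The work goes in short steps, Python scripts to look and compute and a tool call to move; the robot and the scene stay as the last step left them, time stands still between calls to the robot, and variables do not carry over. Pictures are saved under pics/ and viewed, at most 14 in all, crops included, and the job is handed in when it is done.

Besides the shell and the picture viewer there is one more tool, called after "Request:" as a command line: name --argument value ..., lists and objects as JSON in quotes. servo_tool: Moves the arm, as the interface text tells. Its arguments: {"type":"object","properties":{"targets":{"type":"array"},"grip_force":{"type":"number"}},"required":["targets"]}

```bash
mkdir -p pics; ls
python3 - <<'E'
from workcell import bot, read_camera, camera_info
import cv2
s=bot.read_state(); print(s)
for n in ("scene","side","wrist"):
    cv2.imwrite(f"pics/{n}0.png",read_camera(n)[:,:,::-1]); print(n,camera_info(n))
E
```

```text
pics
{'time': 0.0, 'q': array([-3.68756909e-02,  2.64750273e-01,  1.60539592e+00,  5.26843715e-06,
        1.27369575e+00, -3.68903607e-02]), 'joint_vel': array([ 0.00017232, -0.00129353, -0.00202549,  0.00049358,  0.00051784,
       -0.00097664]), 'joint_torque': array([ 6.10465631e-04, -5.15121067e+01, -3.67308676e+01, -4.07824507e-05,
        1.31324201e-02,  1.46811578e-05]), 'tool_pos': array([6.74259386e-01, 4.36351848e-05, 2.29952129e-01]), 'tcp_rot': array([-2.22025848, -2.22028761,  0.00239745]), 'wrist_force': array([0.65642585, 1.05070876, 1.00538171]), 'torque': array([ 0.01169809, -0.01753891, -0.0620997 ]), 'grip_force': 0.0, 'width': 1.0053184069994503}
scene {'fx': 403.6581547737035, 'fy': 403.6581547737035, 'cx': 322.84569443038475, 'cy': 200.61292915547077, 'eye': array([-0.13700849, -0.74889759,  0.77968043]), 'orientation': array([-2.0468665 ,  0.8918739 , -0.43034383])}
side {'fx': 518.7003471870057, 'fy': 518.7003471870057, 'cx': 309.35300367538247, 'cy': 202.63988311700808, 'eye': array([ 0.25177522, -1.28875134,  1.11498329]), 'orientation': array([-2.2662135 ,  0.2536302 , -0.13107036])}
wrist {'fx': 299.92277125034684, 'fy': 299.92277125034684, 'cx': 321.22556618764315, 'cy': 194.71415929465968, 'T_tool_cam': array([[-2.59757207e-04, -9.56222885e-01, -2.92639244e-01,
         7.52697509e-02],
       [ 9.99999933e-01, -1.72890618e-04, -3.22701844e-04,
        -1.60499058e-03],
       [ 2.57980309e-04, -2.92639308e-01,  9.56222866e-01,
        -1.43362018e-01],
       [ 0.00000000e+00,  0.00000000e+00,  0.00000000e+00,
         1.00000000e+00]])}
```

View pics/scene0.png

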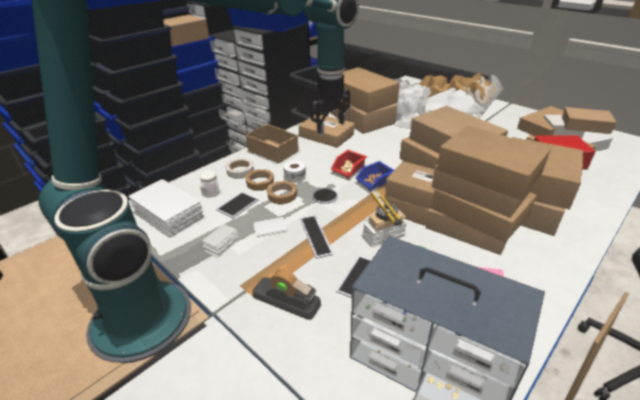

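View pics/side0.png

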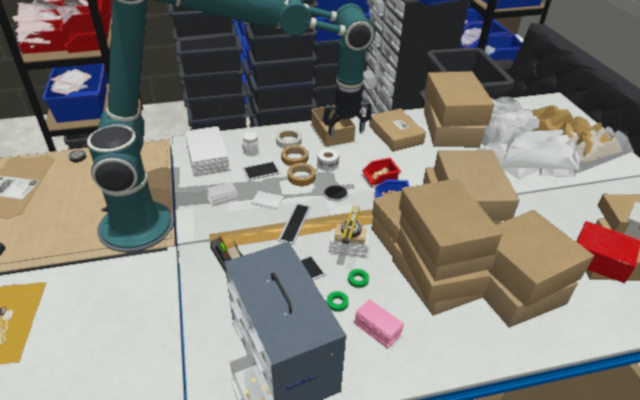

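View pics/wrist0.png

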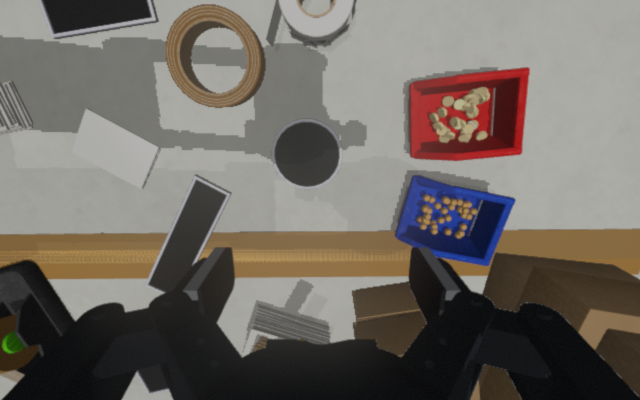

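The side view shows the pile at about (349,235), with the cutter on top. The dark trays are: long one at (295,222), round one at (336,192), and two oblong ones at (262,170) and (313,267). The green rolls (338,300), (358,278) and the pink pack (379,322) are look-alikes, so I leave them. The wrist view shows the round tray at (307,153) and the long one at (190,235). Next I'll work out rough positions and take a crop to confirm.

```bash
cat > h.py <<'E'
import numpy as np, cv2
from workcell import bot, read_camera, camera_info
from scipy.spatial.transform import Rotation as R
def cam(n):
    c=camera_info(n); K=np.array([[c['fx'],0,c['cx']],[0,c['fy'],c['cy']],[0,0,1]])
    if n=='wrist':
        s=bot.read_state(); T=np.eye(4); T[:3,:3]=R.from_rotvec(s['tcp_rot']).as_matrix(); T[:3,3]=s['tool_pos']
        T=T@c['T_tool_cam']; return K,T[:3,:3],T[:3,3]
    return K,R.from_rotvec(c['orientation']).as_matrix(),c['eye']
def ray(C,uv,z):
    K,Rm,e=C; d=Rm@np.linalg.solve(K,[uv[0],uv[1],1]); return e+d*(z-e[2])/d[2]
def proj(C,P):
    K,Rm,e=C; p=(np.atleast_2d(P)-e)@Rm@K.T; return p[:,:2]/p[:,2:]
E
python3 - <<'E'
from h import *
S=cam('side')
for n,uv,z in [('pile',(349,250),0),('cutter',(350,222),.11),('long',(295,222),.006),('round',(336,192),.006),('obA',(262,170),.006),('obB',(313,267),.006),('jar',(250,152),0),('roll',(327,165),0),('greens',(338,300),0)]: print(n,ray(S,uv,z).round(3))
im=cv2.imread('pics/side0.png')[140:340,190:420]; cv2.imwrite('pics/side0c.png',cv2.resize(im,None,fx=3.4,fy=3,interpolation=cv2.INTER_CUBIC)[:600,:780])
E
```

```text
pile [ 0.625 -0.256  0.   ]
cutter [ 0.622 -0.251  0.11 ]
long [ 0.491 -0.107  0.006]
round [0.657 0.01  0.006]
obA [0.432 0.185 0.006]
obB [ 0.502 -0.305  0.006]
jar [0.407 0.313 0.   ]
roll [0.668 0.173 0.   ]
greens [ 0.542 -0.432  0.   ]
```

View pics/side0c.png

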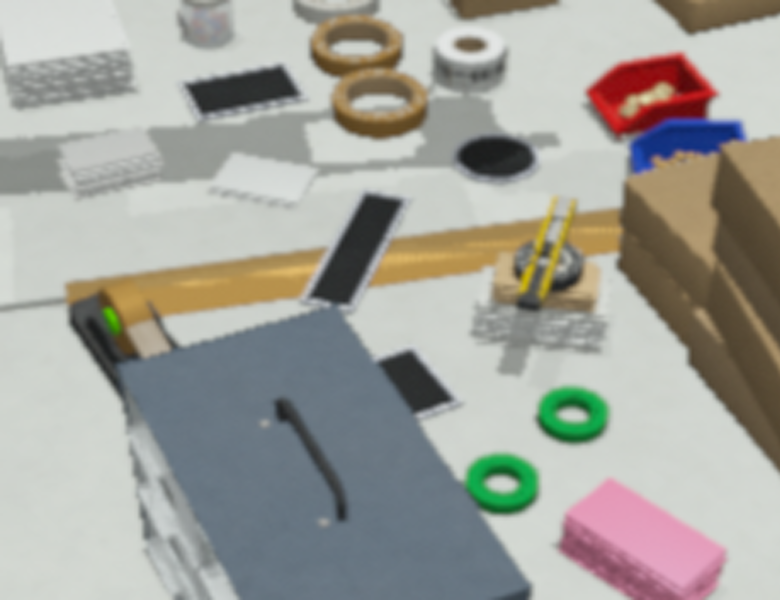

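The crop confirms the pile: cutter on a black roll, on the brown pack, on the white pack. It also shows the four dark trays. Next I'll look from above.

Request:
servo_tool --targets '[{"hand": -1, "x": -0.48, "y": -0.15, "z": -0.3, "roll": 0}, {"hand": -1, "x": -0.48, "y": -0.15, "z": -0.3, "roll": 0}, {"hand": -1, "x": -0.48, "y": -0.15, "z": -0.3, "roll": 0}, {"hand": -1, "x": -0.48, "y": -0.15, "z": -0.3, "roll": 0}, {"hand": -1, "x": -0.48, "y": -0.15, "z": -0.3, "roll": 0}, {"hand": -1, "x": -0.48, "y": -0.15, "z": -0.3, "roll": 0}, {"hand": -1, "x": -0.48, "y": -0.15, "z": -0.3, "roll": 0}, {"hand": -1, "x": -0.48, "y": -0.15, "z": -0.3, "roll": 0}, {"hand": -1, "x": -0.48, "y": -0.15, "z": -0.3, "roll": 0}, {"hand": -1, "x": -0.48, "y": -0.15, "z": -0.3, "roll": 0}]'

```text
time: 0.98
tool_pos: [0.5998, -0.2398, 0.3806]
tcp_rot: [-2.222, -2.22, -0.001]
wrist_force: [0.7, -0.4, -0.3]
width: 0.999
grip_force: 0.0
```

Run:
```python
from h import *
s=bot.read_state(); print(s['tool_pos'],s['tcp_rot'],abs(s['joint_vel']).max())
C=cam('wrist'); im=read_camera('wrist')[:,:,::-1]; cv2.imwrite('pics/w1.png',im)
import pickle; pickle.dump(C,open('w1.pkl','wb'))
```

```text
[ 0.59978749 -0.23982317  0.38057874] [-2.22154413e+00 -2.21966253e+00 -5.62550956e-04] 0.02760876269714875
```

View pics/w1.png

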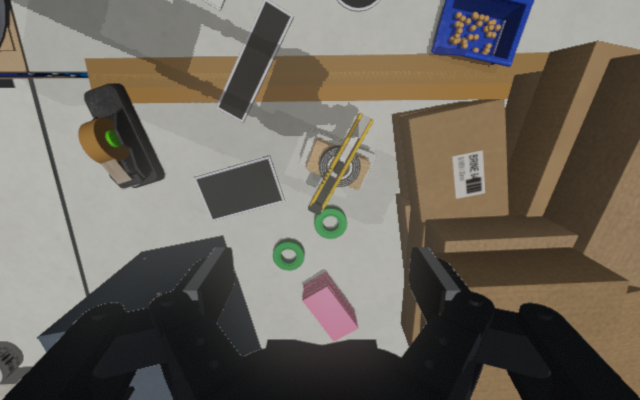

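```bash
cat >> h.py <<'E'
def ortho(im,C,cx,cy,z,size=.2,n=600):
    """top view at height z: column -> +x, row -> -y"""
    w=[(cx+a*size/2,cy+b*size/2,z) for a,b in((-1,1),(1,1),(1,-1),(-1,-1))]
    M=cv2.getPerspectiveTransform(proj(C,w).astype(np.float32),np.float32([[0,0],[n,0],[n,n],[0,n]]))
    return cv2.warpPerspective(im,M,(n,n),flags=cv2.INTER_CUBIC)
def rect(mask,cx,cy,size,n,hull=True,near=None):
    cs,_=cv2.findContours(mask.astype(np.uint8),cv2.RETR_EXTERNAL,cv2.CHAIN_APPROX_NONE)
    c=max(cs,key=cv2.contourArea); (u,v),(w,h),a=cv2.minAreaRect(c); k=size/n
    if w<h: w,h,a=h,w,a+90
    return dict(c=(round(cx-size/2+u*k,4),round(cy+size/2-v*k,4)),L=round(w*k,4),W=round(h*k,4),yaw=round((-a+90)%180-90,1))
E
python3 - <<'E'
from h import *
import pickle; C=pickle.load(open('w1.pkl','rb')); im=cv2.imread('pics/w1.png')
for n,uv in [('long',(255,60)),('obB',(240,188))]:
    x,y,_=ray(C,uv,.003); o=ortho(im,C,x,y,.003,.26,780); g=o.max(2)
    m=(g<90); nn,lab=cv2.connectedComponents(m.astype(np.uint8)); m=lab==lab[390,390]
    print(n,rect(m,x,y,.26,780))
x,y,_=ray(C,(340,163),.11); print(x,y)
o=ortho(im,C,x,y,.112,.2,600)
hsv=cv2.cvtColor(o,cv2.COLOR_BGR2HSV); m=(hsv[:,:,0]>20)&(hsv[:,:,0]<35)&(hsv[:,:,1]>150)
m=cv2.morphologyEx(m.astype(np.uint8),cv2.MORPH_CLOSE,np.ones((41,41))); print('yellow',rect(m,x,y,.2,600))
cv2.imwrite('pics/pile1.png',o)
C0=cam('wrist'); im0=cv2.imread('pics/wrist0.png')
E
```

```text
long {'c': (np.float64(0.4882), np.float64(-0.1033)), 'L': 0.1756, 'W': 0.0426, 'yaw': 60.3}
obB {'c': (np.float64(0.4494), np.float64(-0.3136)), 'L': 0.1336, 'W': 0.0776, 'yaw': 15.9}
0.6241400984340442 -0.24459315839240564
yellow {'c': (np.float64(0.6244), np.float64(-0.2445)), 'L': 0.1414, 'W': 0.021, 'yaw': 61.8}
```

View pics/pile1.png

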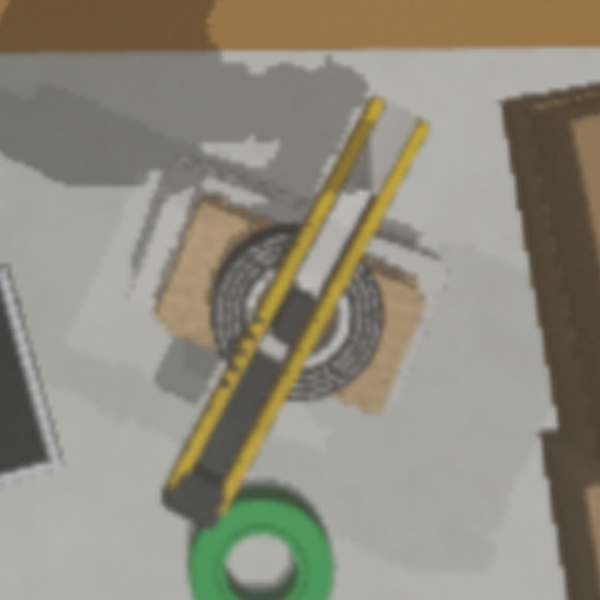

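Wrist view: the long tray is at (255,60), the 134x78 mm tray (card_tray) at (240,188), and the pile at (340,165). That leaves the other oblong at about (0.432,0.185) as tag_tray. In the crop the cutter runs from (405,105) to (190,515), with its centre at about (0.622,-0.249) and yaw about 62°. I'll grasp it across its sides, with the fingertips above the tape top.

Request:
servo_tool --grip_force 40 --targets '[{"hand": -0.3, "x": -0.019, "y": 0.045, "z": 0.44, "roll": 0.158}, {"hand": -0.3, "x": -0.019, "y": 0.045, "z": 0.44, "roll": 0.158}, {"hand": -0.3, "x": -0.019, "y": 0.045, "z": 0.44, "roll": 0.158}, {"hand": -0.3, "x": -0.019, "y": 0.045, "z": 0.44, "roll": 0.158}, {"hand": -0.3, "x": -0.019, "y": 0.045, "z": 0.44, "roll": 0.158}, {"hand": -0.3, "x": -0.019, "y": 0.045, "z": 0.44, "roll": 0.158}, {"hand": -0.3, "x": -0.019, "y": 0.045, "z": 0.44, "roll": 0.158}, {"hand": -0.3, "x": -0.019, "y": 0.045, "z": 0.44, "roll": 0.158}, {"hand": -0.3, "x": -0.019, "y": 0.045, "z": 0.44, "roll": 0.158}]'

```text
time: 1.78
tool_pos: [0.6244, -0.2496, 0.1643]
tcp_rot: [2.695, 1.608, 0.004]
wrist_force: [1.1, 0.2, 1.4]
width: 0.65
grip_force: 0.0
```

Run:
```python
from h import *
s=bot.read_state(); print(s['tool_pos'],s['width'], np.degrees(np.arctan2(*R.from_rotvec(s['tcp_rot']).as_matrix()[[1,0],1])))
C=cam('wrist'); im=read_camera('wrist')[:,:,::-1].copy()
# predicted cutter top outline
def box(cx,cy,yaw,L,W,z):
    a=np.radians(yaw); u=np.array([np.cos(a),np.sin(a)]); v=np.array([-u[1],u[0]])
    return np.array([[*(np.array([cx,cy])+i*L/2*u+j*W/2*v),z] for i,j in((1,1),(1,-1),(-1,-1),(-1,1))])
cv2.polylines(im,[proj(C,box(.6222,-.2492,62,.156,.022,.110)).astype(int)],True,(255,0,255),1)
cv2.imwrite('pics/w2.png',im)
```

```text
[ 0.62435895 -0.24956657  0.16434487] 0.6504868811757436 -28.372404868630298
```

View pics/w2.png

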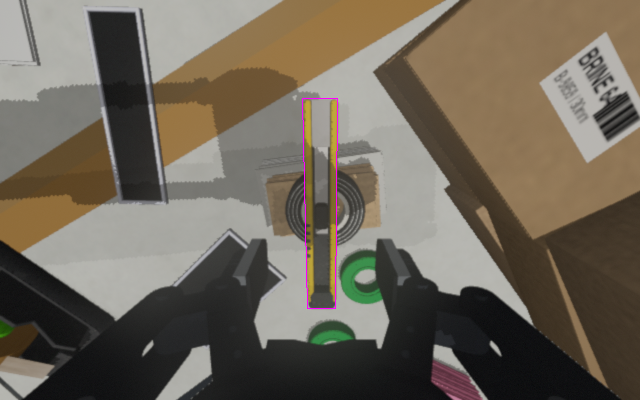

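The outline lies on the cutter, columns 305–337. I'll descend.

Request:
servo_tool --targets '[{"hand": -0.3, "x": 0, "y": 0, "z": 0.06, "roll": 0}, {"hand": -0.3, "x": 0, "y": 0, "z": 0.118, "roll": 0}, {"hand": -0.3, "x": 0, "y": 0, "z": 0.118, "roll": 0}, {"hand": -0.3, "x": 0, "y": 0, "z": 0.118, "roll": 0}, {"hand": -0.3, "x": 0, "y": 0, "z": 0.118, "roll": 0}, {"hand": -0.3, "x": 0, "y": 0, "z": 0.118, "roll": 0}]'

```text
time: 2.33
tool_pos: [0.6246, -0.2505, 0.1059]
tcp_rot: [2.695, 1.605, 0.005]
wrist_force: [0.8, 0.6, -0.6]
width: 0.648
grip_force: 0.0
```

Request:
servo_tool --targets '[{"hand": -0.3, "x": 0, "y": -0.004, "z": 0.009, "roll": 0}, {"hand": -0.3, "x": 0, "y": -0.004, "z": 0.009, "roll": 0}, {"hand": -0.3, "x": 0, "y": -0.004, "z": 0.009, "roll": 0}, {"hand": -0.3, "x": 0, "y": -0.004, "z": 0.009, "roll": 0}]'

```text
time: 2.67
tool_pos: [0.6208, -0.2486, 0.0981]
tcp_rot: [2.699, 1.608, 0.0]
wrist_force: [0.6, -0.6, 0.5]
width: 0.648
grip_force: 0.0
```

Request:
servo_tool --targets '[{"hand": -0.3, "x": 0, "y": 0, "z": 0, "roll": 0}, {"hand": -0.3, "x": 0, "y": 0, "z": 0, "roll": 0}, {"hand": -0.3, "x": 0, "y": 0, "z": 0, "roll": 0}]'

```text
time: 2.92
tool_pos: [0.6207, -0.2485, 0.0977]
tcp_rot: [-2.699, -1.608, 0.0]
wrist_force: [-0.2, 0.1, 0.4]
width: 0.646
grip_force: 0.0
```

Run:
```python
from h import *
for i in range(4):
    s=bot.read_state(); print(s['tool_pos'],s['joint_vel'].round(3)); read_camera('side')
```

```text
[ 0.62074993 -0.24852185  0.0977496 ] [-0.001 -0.    -0.     0.001  0.     0.001]
[ 0.62074675 -0.24853015  0.09773838] [ 0.001 -0.001 -0.    -0.001  0.     0.   ]
[ 0.62071466 -0.24853066  0.09772495] [-0.    -0.001 -0.001  0.    -0.002 -0.001]
[ 0.62073222 -0.24854002  0.09771966] [-0.    -0.001 -0.001  0.001  0.    -0.   ]
```

Request:
servo_tool --targets '[{"hand": -0.3, "x": 0, "y": 0.002, "z": -0.008, "roll": 0}, {"hand": -0.3, "x": 0, "y": 0.002, "z": -0.008, "roll": 0}, {"hand": 1, "x": 0, "y": 0.002, "z": -0.008, "roll": 0}, {"hand": 1, "x": 0, "y": 0.002, "z": -0.008, "roll": 0}, {"hand": 1, "x": 0, "y": 0.002, "z": -0.008, "roll": 0}, {"hand": 1, "x": 0, "y": 0.002, "z": -0.008, "roll": 0}, {"hand": 1, "x": 0, "y": 0.002, "z": -0.008, "roll": 0}, {"hand": 1, "x": 0, "y": 0.002, "z": -0.008, "roll": 0}, {"hand": 1, "x": 0, "y": 0.002, "z": -0.008, "roll": 0}, {"hand": 1, "x": 0, "y": 0.002, "z": -0.008, "roll": 0}]'

```text
time: 3.95
tool_pos: [0.6219, -0.2491, 0.1021]
tcp_rot: [2.699, 1.607, 0.001]
wrist_force: [-0.4, 0.6, 1.8]
width: 0.241
grip_force: 40.5
```

Request:
servo_tool --targets '[{"hand": 1, "x": 0, "y": 0, "z": -0.04, "roll": 0}, {"hand": 1, "x": 0, "y": 0, "z": -0.1, "roll": 0}, {"hand": 1, "x": 0, "y": 0, "z": -0.14, "roll": 0}, {"hand": 1, "x": 0.03, "y": -0.08, "z": -0.14, "roll": 0}, {"hand": 1, "x": 0.055, "y": -0.155, "z": -0.14, "roll": 0.007}, {"hand": 1, "x": 0.08, "y": -0.23, "z": -0.14, "roll": 0.007}, {"hand": 1, "x": 0.105, "y": -0.305, "z": -0.14, "roll": 0.007}, {"hand": 1, "x": 0.129, "y": -0.374, "z": -0.14, "roll": 0.007}, {"hand": 1, "x": 0.129, "y": -0.374, "z": -0.14, "roll": 0.007}, {"hand": 1, "x": 0.129, "y": -0.374, "z": -0.14, "roll": 0.007}]'

```text
time: 4.78
tool_pos: [0.486, -0.1019, 0.171]
tcp_rot: [-2.714, -1.58, 0.002]
wrist_force: [1.3, -0.4, -0.7]
width: 0.24
grip_force: 40.3
```

Request:
servo_tool --targets '[{"hand": 1, "x": 0, "y": 0, "z": 0, "roll": 0}, {"hand": 1, "x": 0, "y": 0, "z": 0, "roll": 0}, {"hand": 1, "x": 0, "y": 0, "z": 0, "roll": 0}]'

```text
time: 5.03
tool_pos: [0.489, -0.1042, 0.172]
tcp_rot: [2.717, 1.576, 0.001]
wrist_force: [0.2, -0.6, -0.4]
width: 0.243
grip_force: 40.3
```

```bash
cat >> h.py <<'E'
def go(x,y,z,yaw=None):
    """settled pose -> numbers of a row reaching x,y,z with the closing line at yaw (deg)"""
    s=bot.read_state(); M=R.from_rotvec(s['tcp_rot']).as_matrix(); d=M.T@(np.array([x,y,z])-s['tool_pos'])/.5
    c=np.degrees(np.arctan2(M[1,1],M[0,1])); r=0 if yaw is None else ((c-yaw+90)%180-90)/180
    print('at',s['tool_pos'].round(4),'yaw',round(c,2),'w',round(float(s['width']),3),'row',d.round(4),round(r,4))
E
python3 - <<'E'
from h import *
go(.4882,-.1033,.0085,-29.7)
im=read_camera('wrist')[:,:,::-1].copy(); cv2.imwrite('pics/w3.png',im)
E
```

```text
at [ 0.489  -0.1042  0.172 ] yaw -29.75 w 0.243 row [ 0.0007 -0.0024  0.327 ] -0.0003
```

View pics/w3.png

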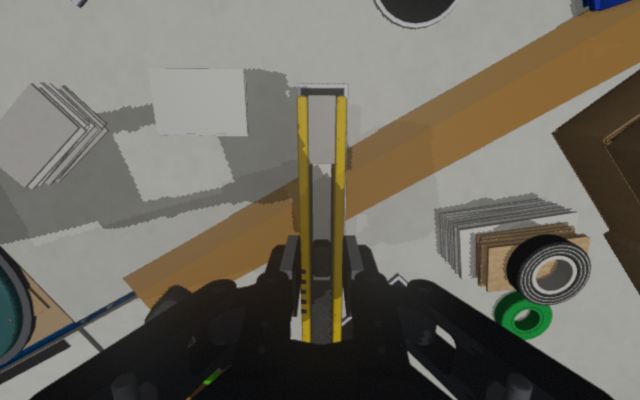

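The cutter is held straight above its tray (columns 298–347), and the rest of the pile is undisturbed. I'll lower it, settle and release.

Request:
servo_tool --targets '[{"hand": 1, "x": 0.001, "y": -0.002, "z": 0.08, "roll": 0}, {"hand": 1, "x": 0.001, "y": -0.002, "z": 0.16, "roll": 0}, {"hand": 1, "x": 0.001, "y": -0.002, "z": 0.22, "roll": 0}, {"hand": 1, "x": 0.001, "y": -0.002, "z": 0.27, "roll": 0}, {"hand": 1, "x": 0.001, "y": -0.002, "z": 0.31, "roll": 0}, {"hand": 1, "x": 0.001, "y": -0.002, "z": 0.31, "roll": 0}, {"hand": 1, "x": 0.001, "y": -0.002, "z": 0.32, "roll": 0}, {"hand": 1, "x": 0.001, "y": -0.002, "z": 0.327, "roll": 0}, {"hand": 1, "x": 0.001, "y": -0.002, "z": 0.327, "roll": 0}, {"hand": 1, "x": 0.001, "y": -0.002, "z": 0.327, "roll": 0}]'

```text
time: 5.92
tool_pos: [0.4886, -0.1027, 0.0095]
tcp_rot: [2.715, 1.577, 0.003]
wrist_force: [-0.0, -0.1, 0.3]
width: 0.242
grip_force: 40.2
```

Request:
servo_tool --targets '[{"hand": 1, "x": 0, "y": 0, "z": 0, "roll": 0}, {"hand": 1, "x": 0, "y": 0, "z": 0, "roll": 0}, {"hand": 1, "x": 0, "y": 0, "z": 0, "roll": 0}]'

```text
time: 6.17
tool_pos: [0.4879, -0.1025, 0.0091]
tcp_rot: [2.716, 1.577, 0.002]
wrist_force: [0.0, -0.1, -1.3]
width: 0.242
grip_force: 40.2
```

Request:
servo_tool --targets '[{"hand": 1, "x": 0, "y": 0, "z": 0.001, "roll": 0}, {"hand": 1, "x": 0, "y": 0, "z": 0.001, "roll": 0}, {"hand": 0.3, "x": 0, "y": 0, "z": 0.001, "roll": 0}, {"hand": 0.1, "x": 0, "y": 0, "z": 0.001, "roll": 0}, {"hand": 0.1, "x": 0, "y": 0, "z": 0.001, "roll": 0}, {"hand": 0.1, "x": 0, "y": 0, "z": 0.001, "roll": 0}, {"hand": 0.1, "x": 0, "y": 0, "z": -0.02, "roll": 0}, {"hand": 0.1, "x": 0, "y": 0, "z": -0.1, "roll": 0}, {"hand": 0.1, "x": 0, "y": 0, "z": -0.18, "roll": 0}, {"hand": 0.1, "x": 0, "y": 0, "z": -0.26, "roll": 0}]'

```text
time: 7.0
tool_pos: [0.4864, -0.1021, 0.1398]
tcp_rot: [-2.716, -1.577, 0.002]
wrist_force: [1.4, -0.9, 0.5]
width: 0.448
grip_force: 0.0
```

Run:
```python
from h import *
im=read_camera('side')[:,:,::-1]; c=cv2.resize(im[130:310,190:420],None,fx=3.2,fy=3.2,interpolation=cv2.INTER_CUBIC); cv2.imwrite('pics/s4.png',c)
```

```text
(no output)
```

View pics/s4.png

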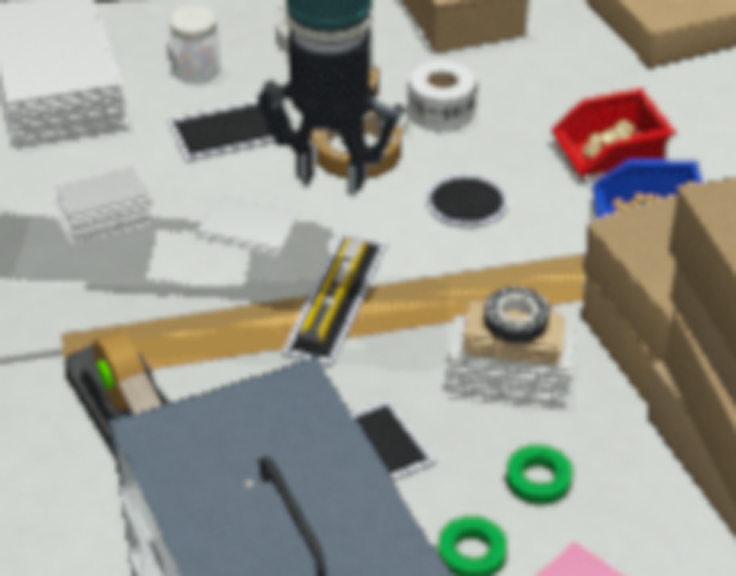

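The cutter lies in its tray (crop pixels (335,290)), and the tape, tags and cards are still stacked at (515,340). I'll go to a viewpoint over the pile.

Request:
servo_tool --targets '[{"hand": -1, "x": 0, "y": 0, "z": -0.08, "roll": 0}, {"hand": -1, "x": 0, "y": 0, "z": -0.16, "roll": 0}, {"hand": -1, "x": 0, "y": 0, "z": -0.24, "roll": 0}, {"hand": -1, "x": 0, "y": 0, "z": -0.32, "roll": 0}, {"hand": -1, "x": 0, "y": 0, "z": -0.32, "roll": 0}, {"hand": -1, "x": 0, "y": 0, "z": -0.32, "roll": 0}, {"hand": -1, "x": 0, "y": 0, "z": -0.32, "roll": 0}, {"hand": -1, "x": 0, "y": 0, "z": -0.32, "roll": 0}]'

```text
time: 7.72
tool_pos: [0.4862, -0.102, 0.2967]
tcp_rot: [-2.715, -1.577, 0.003]
wrist_force: [0.0, -0.6, -1.2]
width: 1.0
grip_force: 0.0
```

Run:
```python
from h import *
go(.62,-.27,.34,0)
go(.50,.05,.40,0)
```

```text
at [ 0.4862 -0.102   0.2967] yaw -29.7 w 1.0 row [-0.1593  0.3986 -0.0876] -0.165
at [ 0.4862 -0.102   0.2967] yaw -29.7 w 1.0 row [ 0.2776 -0.1273 -0.2065] -0.165
```

Request:
servo_tool --targets '[{"hand": -1, "x": 0.28, "y": -0.13, "z": -0.2, "roll": -0.165}, {"hand": -1, "x": 0.28, "y": -0.13, "z": -0.2, "roll": -0.165}, {"hand": -1, "x": 0.28, "y": -0.13, "z": -0.2, "roll": -0.165}, {"hand": -1, "x": 0.28, "y": -0.13, "z": -0.2, "roll": -0.165}, {"hand": -1, "x": 0.28, "y": -0.13, "z": -0.2, "roll": -0.165}, {"hand": -1, "x": 0.28, "y": -0.13, "z": -0.2, "roll": -0.165}, {"hand": -1, "x": 0.28, "y": -0.13, "z": -0.2, "roll": -0.165}, {"hand": -1, "x": 0.28, "y": -0.13, "z": -0.2, "roll": -0.165}, {"hand": -1, "x": 0.28, "y": -0.13, "z": -0.2, "roll": -0.165}, {"hand": -1, "x": 0.28, "y": -0.13, "z": -0.2, "roll": -0.165}]'

```text
time: 8.55
tool_pos: [0.4996, 0.0503, 0.3965]
tcp_rot: [-2.222, -2.218, 0.004]
wrist_force: [1.3, -0.7, 0.3]
width: 0.999
grip_force: 0.0
```

Run:
```python
from h import *
C=cam('wrist'); im=read_camera('wrist')[:,:,::-1].copy(); cv2.imwrite('pics/w5.png',im)
for n,x,y in [('tag',.432,.185),('round',.657,.01)]:
    print(n,proj(C,[x,y,.003]))
    o=ortho(im,C,x,y,.003,.2,600); m=(o.max(2)<95).astype(np.uint8); k,lab=cv2.connectedComponents(m); print(rect(lab==lab[300,300],x,y,.2,600))
x,y=.488,-.103
o=ortho(im,C,x,y,.003,.26,780); m=(o.max(2)>170).astype(np.uint8)
go(.62,-.27,.34,0)
```

```text
tag [[281.9726645   65.34103062]]
{'c': (0.427, 0.1916), 'L': 0.114, 'W': 0.0721, 'yaw': 8.3}
round [[409.29323524 168.94938768]]
{'c': (0.6548, 0.0133), 'L': 0.0787, 'W': 0.0783, 'yaw': -90.0}
at [0.4997 0.0504 0.3969] yaw -0.11 w 1.003 row [-0.6403  0.2421  0.1134] -0.0006
```

View pics/w5.png

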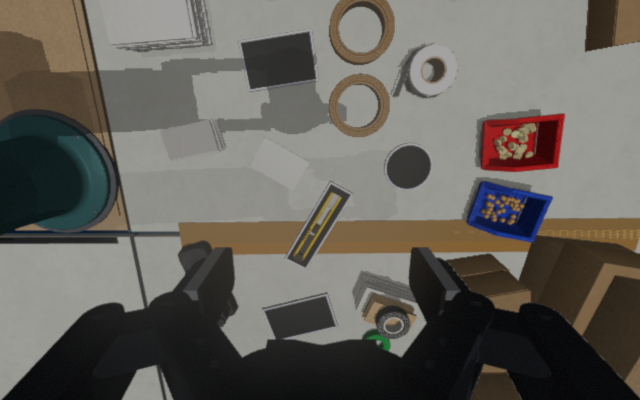

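The tag tray is at (278,60), 114x72 mm as it should be, and the round tray is at (407,167). Both are measured. The cutter lies well inside its tray at (318,228). Now the pile.

Request:
servo_tool --targets '[{"hand": -1, "x": -0.64, "y": 0.24, "z": 0.1, "roll": 0}, {"hand": -1, "x": -0.64, "y": 0.24, "z": 0.1, "roll": 0}, {"hand": -1, "x": -0.64, "y": 0.24, "z": 0.1, "roll": 0}, {"hand": -1, "x": -0.64, "y": 0.24, "z": 0.1, "roll": 0}, {"hand": -1, "x": -0.64, "y": 0.24, "z": 0.1, "roll": 0}, {"hand": -1, "x": -0.64, "y": 0.24, "z": 0.1, "roll": 0}, {"hand": -1, "x": -0.64, "y": 0.24, "z": 0.1, "roll": 0}, {"hand": -1, "x": -0.64, "y": 0.24, "z": 0.1, "roll": 0}, {"hand": -1, "x": -0.64, "y": 0.24, "z": 0.1, "roll": 0}, {"hand": -1, "x": -0.64, "y": 0.24, "z": 0.1, "roll": 0}]'

```text
time: 9.43
tool_pos: [0.6195, -0.2726, 0.3452]
tcp_rot: [-2.225, -2.213, 0.003]
wrist_force: [-0.8, 0.7, -0.4]
width: 1.0
grip_force: 0.0
```

Request:
servo_tool --targets '[{"hand": -1, "x": 0, "y": 0, "z": 0.02, "roll": 0}, {"hand": -1, "x": 0, "y": 0, "z": 0.02, "roll": 0}, {"hand": -1, "x": 0, "y": 0, "z": 0.02, "roll": 0}, {"hand": -1, "x": 0, "y": 0, "z": 0.02, "roll": 0}, {"hand": -1, "x": 0, "y": 0, "z": 0.02, "roll": 0}]'

```text
time: 9.85
tool_pos: [0.6202, -0.2673, 0.3392]
tcp_rot: [2.219, 2.222, 0.001]
wrist_force: [-0.7, -0.3, 0.7]
width: 1.002
grip_force: 0.0
```

Run:
```python
from h import *
import pickle
C=cam('wrist'); im=read_camera('wrist')[:,:,::-1].copy(); cv2.imwrite('pics/w6.png',im); pickle.dump(C,open('w6.pkl','wb'))
go(.6231,-.2478,.16,0)
x,y=.6231,-.2478; cv2.imwrite('pics/pile6.png',ortho(im,C,x,y,.079,.15,750)[:600])
```

```text
at [ 0.6203 -0.2675  0.3393] yaw 0.08 w 1.0 row [0.0395 0.0052 0.3586] 0.0004
```

View pics/pile6.png

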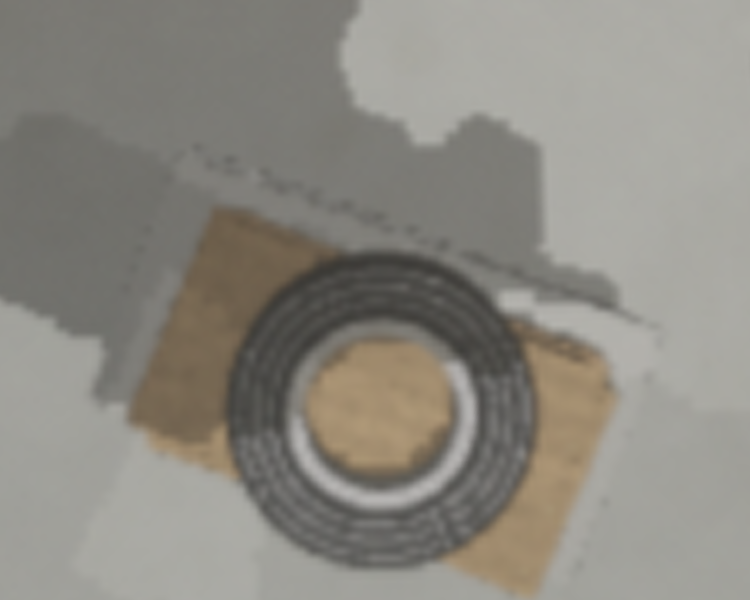

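Crop: tape roll centred at (383,409), brown pack corners at (212,205), (620,395), (535,597) and (130,420), giving a yaw of about -24°. I'll grip the roll across the tags' width so the fingers stay off the pack.

Request:
servo_tool --targets '[{"hand": -1, "x": 0.031, "y": 0.008, "z": 0.2, "roll": -0.365}, {"hand": -1, "x": 0.031, "y": 0.008, "z": 0.2, "roll": -0.365}, {"hand": -1, "x": 0.031, "y": 0.008, "z": 0.2, "roll": -0.365}, {"hand": -1, "x": 0.031, "y": 0.008, "z": 0.2, "roll": -0.365}, {"hand": -1, "x": 0.031, "y": 0.008, "z": 0.25, "roll": -0.365}, {"hand": -1, "x": 0.031, "y": 0.008, "z": 0.3, "roll": -0.365}, {"hand": -1, "x": 0.031, "y": 0.008, "z": 0.36, "roll": -0.365}, {"hand": -1, "x": 0.031, "y": 0.008, "z": 0.36, "roll": -0.365}, {"hand": -1, "x": 0.031, "y": 0.008, "z": 0.36, "roll": -0.365}, {"hand": -1, "x": 0.031, "y": 0.008, "z": 0.36, "roll": -0.365}]'

```text
time: 10.73
tool_pos: [0.624, -0.2523, 0.1578]
tcp_rot: [-0.654, -3.072, -0.0]
wrist_force: [-0.2, 0.2, 0.2]
width: 0.998
grip_force: 0.0
```

Request:
servo_tool --targets '[{"hand": -1, "x": 0, "y": 0, "z": 0, "roll": 0}, {"hand": -1, "x": 0, "y": 0, "z": 0, "roll": 0}, {"hand": -1, "x": 0, "y": 0, "z": 0, "roll": 0}, {"hand": -1, "x": 0, "y": 0, "z": 0, "roll": 0}, {"hand": -1, "x": 0, "y": 0, "z": 0, "roll": 0}]'

```text
time: 11.15
tool_pos: [0.6244, -0.2531, 0.1588]
tcp_rot: [0.662, 3.07, -0.0]
wrist_force: [0.1, 0.2, 0.3]
width: 1.002
grip_force: 0.0
```

Run:
```python
from h import *
go(.6244,-.2518,.079,65.7); print(bot.read_state()['q'].round(2))
C=cam('wrist'); im=read_camera('wrist')[:,:,::-1].copy(); cv2.imwrite('pics/w7.png',im)
x,y=.6244,-.2518
o=ortho(im,C,x,y,.097,.12,600); g=(o.max(2)<105).astype(np.uint8); g=cv2.morphologyEx(g,cv2.MORPH_CLOSE,np.ones((15,15)))
k,lab,st,ce=cv2.connectedComponentsWithStats(g)
for i in range(1,k):
    if st[i,4]>8000: print(st[i],rect(lab==i,x,y,.12,600))
```

```text
at [ 0.6244 -0.2531  0.1588] yaw 65.65 w 1.002 row [0.0012 0.0023 0.1596] -0.0003
[-0.42  0.31  1.68 -0.    1.15 -1.57]
[  501     0    99   600 31651] {'c': (0.6744, -0.2517), 'L': 0.1198, 'W': 0.0196, 'yaw': -90.0}
[    0    39   448   415 77351] {'c': (0.6032, -0.2447), 'L': 0.1041, 'W': 0.0597, 'yaw': -20.4}
```

Request:
servo_tool --grip_force 30 --targets '[{"hand": -1, "x": 0.001, "y": 0.002, "z": 0.08, "roll": 0}, {"hand": -1, "x": 0.001, "y": 0.002, "z": 0.13, "roll": 0}, {"hand": -1, "x": 0.001, "y": 0.002, "z": 0.159, "roll": 0}, {"hand": -1, "x": 0.001, "y": 0.002, "z": 0.159, "roll": 0}, {"hand": -1, "x": 0.001, "y": 0.002, "z": 0.159, "roll": 0}, {"hand": -1, "x": 0.001, "y": 0.002, "z": 0.159, "roll": 0}, {"hand": -1, "x": 0.001, "y": 0.002, "z": 0.159, "roll": 0}, {"hand": -1, "x": 0.001, "y": 0.002, "z": 0.159, "roll": 0}]'

```text
time: 11.87
tool_pos: [0.6257, -0.2526, 0.0811]
tcp_rot: [0.66, 3.068, -0.001]
wrist_force: [0.6, 0.7, 0.4]
width: 1.004
grip_force: 0.0
```

Request:
servo_tool --targets '[{"hand": -0.5, "x": 0, "y": 0, "z": 0, "roll": 0}, {"hand": -0.3, "x": 0, "y": 0, "z": 0, "roll": 0}, {"hand": 1, "x": 0, "y": 0, "z": 0, "roll": 0}, {"hand": 1, "x": 0, "y": 0, "z": 0, "roll": 0}, {"hand": 1, "x": 0, "y": 0, "z": 0, "roll": 0}, {"hand": 1, "x": 0, "y": 0, "z": 0, "roll": 0}, {"hand": 1, "x": 0, "y": 0, "z": 0, "roll": 0}, {"hand": 1, "x": 0, "y": 0, "z": 0, "roll": 0}]'

```text
time: 12.53
tool_pos: [0.6248, -0.2522, 0.08]
tcp_rot: [0.661, 3.07, -0.0]
wrist_force: [-1.1, 1.5, 6.3]
width: 0.69
grip_force: 32.7
```

Run:
```python
from h import *
go(.655,.0133,.17)
```

```text
at [ 0.6248 -0.2522  0.08  ] yaw 65.7 w 0.69 row [ 0.1632  0.5087 -0.1802] 0
```

Request:
servo_tool --targets '[{"hand": 1, "x": 0, "y": 0, "z": -0.03, "roll": 0}, {"hand": 1, "x": 0, "y": 0, "z": -0.09, "roll": 0}, {"hand": 1, "x": 0, "y": 0, "z": -0.15, "roll": 0}, {"hand": 1, "x": 0, "y": 0, "z": -0.18, "roll": 0}, {"hand": 1, "x": 0.03, "y": 0.08, "z": -0.18, "roll": 0}, {"hand": 1, "x": 0.055, "y": 0.155, "z": -0.18, "roll": 0}, {"hand": 1, "x": 0.08, "y": 0.23, "z": -0.18, "roll": 0}, {"hand": 1, "x": 0.105, "y": 0.305, "z": -0.18, "roll": 0}, {"hand": 1, "x": 0.13, "y": 0.38, "z": -0.18, "roll": 0}, {"hand": 1, "x": 0.163, "y": 0.45, "z": -0.18, "roll": 0}]'

```text
time: 13.37
tool_pos: [0.6427, -0.0114, 0.1694]
tcp_rot: [0.661, 3.07, 0.0]
wrist_force: [0.4, 0.8, -1.0]
width: 0.684
grip_force: 32.5
```

Request:
servo_tool --targets '[{"hand": 1, "x": 0, "y": 0.059, "z": 0, "roll": 0}, {"hand": 1, "x": 0, "y": 0.059, "z": 0, "roll": 0}, {"hand": 1, "x": 0, "y": 0.059, "z": 0, "roll": 0}, {"hand": 1, "x": 0, "y": 0.059, "z": 0, "roll": 0}, {"hand": 1, "x": 0, "y": 0.059, "z": 0, "roll": 0}, {"hand": 1, "x": 0, "y": 0.059, "z": 0, "roll": 0}]'

```text
time: 13.87
tool_pos: [0.6543, 0.0121, 0.1688]
tcp_rot: [-0.664, -3.07, 0.001]
wrist_force: [-0.1, -0.4, -1.2]
width: 0.687
grip_force: 32.5
```

Run:
```python
from h import *
go(.655,.0133,.005)
cv2.imwrite('pics/w8.png',read_camera('wrist')[:,:,::-1])
```

```text
at [0.6543 0.0121 0.1688] yaw 65.6 w 0.687 row [-0.0004  0.0028  0.3275] 0
```

View pics/w8.png

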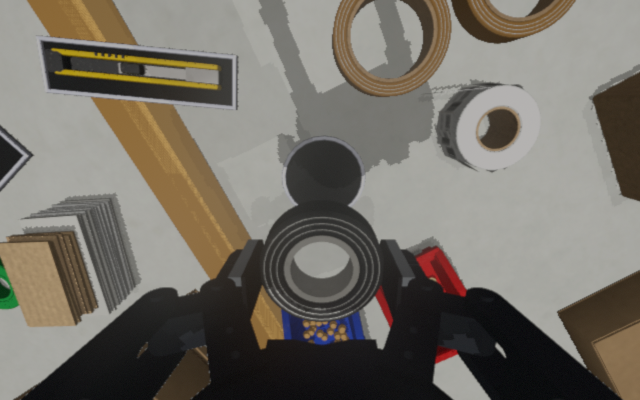

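The roll is held level, its axis lined up with the round tray (323,172) below. I'll lower it.

Request:
servo_tool --targets '[{"hand": 1, "x": 0, "y": 0.003, "z": 0.08, "roll": 0}, {"hand": 1, "x": 0, "y": 0.003, "z": 0.16, "roll": 0}, {"hand": 1, "x": 0, "y": 0.003, "z": 0.22, "roll": 0}, {"hand": 1, "x": 0, "y": 0.003, "z": 0.27, "roll": 0}, {"hand": 1, "x": 0, "y": 0.003, "z": 0.3, "roll": 0}, {"hand": 1, "x": 0, "y": 0.003, "z": 0.315, "roll": 0}, {"hand": 1, "x": 0, "y": 0.003, "z": 0.326, "roll": 0}, {"hand": 1, "x": 0, "y": 0.003, "z": 0.326, "roll": 0}, {"hand": 1, "x": 0, "y": 0.003, "z": 0.326, "roll": 0}, {"hand": 1, "x": 0, "y": 0.003, "z": 0.326, "roll": 0}]'

```text
time: 14.75
tool_pos: [0.657, 0.0149, 0.0079]
tcp_rot: [0.661, 3.068, 0.001]
wrist_force: [1.1, 0.3, -1.1]
width: 0.683
grip_force: 32.5
```

Request:
servo_tool --targets '[{"hand": 1, "x": 0, "y": 0, "z": 0, "roll": 0}, {"hand": 1, "x": 0, "y": 0, "z": 0, "roll": 0}, {"hand": 1, "x": 0, "y": 0, "z": 0, "roll": 0}, {"hand": 1, "x": 0, "y": 0, "z": 0, "roll": 0}]'

```text
time: 15.08
tool_pos: [0.6555, 0.015, 0.0063]
tcp_rot: [0.661, 3.071, 0.0]
wrist_force: [0.2, -0.2, -0.5]
width: 0.69
grip_force: 32.5
```

Request:
servo_tool --targets '[{"hand": 1, "x": 0, "y": 0, "z": 0.003, "roll": 0}, {"hand": 1, "x": 0, "y": 0, "z": 0.003, "roll": 0}, {"hand": 1, "x": 0, "y": 0, "z": 0.003, "roll": 0}, {"hand": 1, "x": 0, "y": 0, "z": 0.003, "roll": 0}]'

```text
time: 15.42
tool_pos: [0.6551, 0.015, 0.0041]
tcp_rot: [-0.661, -3.071, 0.0]
wrist_force: [0.3, 0.6, 0.5]
width: 0.69
grip_force: 32.5
```

Request:
servo_tool --targets '[{"hand": -0.5, "x": 0, "y": 0, "z": 0, "roll": 0}, {"hand": -0.8, "x": 0, "y": 0, "z": 0, "roll": 0}, {"hand": -1, "x": 0, "y": 0, "z": 0, "roll": 0}, {"hand": -1, "x": 0, "y": 0, "z": 0, "roll": 0}, {"hand": -1, "x": 0, "y": 0, "z": -0.04, "roll": 0}, {"hand": -1, "x": 0, "y": 0, "z": -0.12, "roll": 0}, {"hand": -1, "x": 0, "y": 0, "z": -0.2, "roll": 0}, {"hand": -1, "x": 0, "y": 0, "z": -0.28, "roll": 0}, {"hand": -1, "x": 0, "y": 0, "z": -0.36, "roll": 0}, {"hand": -1, "x": 0, "y": 0, "z": -0.36, "roll": 0}]'

```text
time: 16.25
tool_pos: [0.6613, 0.0149, 0.1958]
tcp_rot: [0.658, 3.054, 0.005]
wrist_force: [1.9, 0.4, 2.1]
width: 0.999
grip_force: 0.0
```

Request:
servo_tool --targets '[{"hand": -1, "x": 0, "y": 0, "z": 0, "roll": 0}, {"hand": -1, "x": 0, "y": 0, "z": 0, "roll": 0}, {"hand": -1, "x": 0, "y": 0, "z": 0, "roll": 0}, {"hand": -1, "x": 0, "y": 0, "z": 0, "roll": 0}]'

```text
time: 16.58
tool_pos: [0.6536, 0.015, 0.1816]
tcp_rot: [-0.66, -3.067, 0.001]
wrist_force: [-0.8, 0.6, 0.7]
width: 1.001
grip_force: 0.0
```

Run:
```python
from h import *
C=cam('wrist'); im=read_camera('wrist')[:,:,::-1].copy()
x,y=.655,.0133
o=ortho(im,C,x,y,.003,.13,390); cv2.circle(o,(195,195),120,(255,0,255),1)
o2=ortho(im,C,x,y,.021,.13,390); cv2.circle(o2,(195,195),90,(255,0,255),1)
cv2.imwrite('pics/t9.png',np.hstack([o,o2]))
go(.62,-.27,.30,65.7)
go(.6229,-.2536,.18,65.7)
```

```text
at [0.6538 0.015  0.1817] yaw 65.7 w 0.998 row [-0.1721 -0.5477 -0.2364] 0.0
at [0.6538 0.015  0.1817] yaw 65.7 w 0.998 row [-0.1648 -0.515   0.0036] 0.0
```

View pics/t9.png

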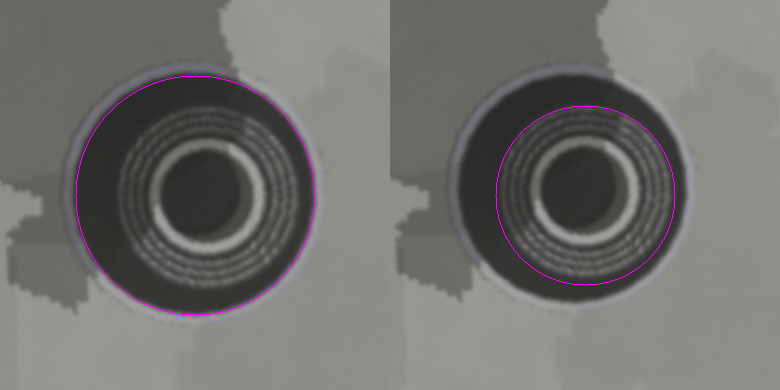

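The roll lies in the round tray, concentric to about 2 mm (right panel circle). Now for the tags, which I'll measure by colour segmentation.

Request:
servo_tool --targets '[{"hand": -1, "x": -0.025, "y": -0.08, "z": -0.03, "roll": 0}, {"hand": -1, "x": -0.05, "y": -0.155, "z": -0.04, "roll": 0}, {"hand": -1, "x": -0.075, "y": -0.23, "z": -0.04, "roll": 0}, {"hand": -1, "x": -0.1, "y": -0.31, "z": -0.04, "roll": 0}, {"hand": -1, "x": -0.125, "y": -0.385, "z": -0.04, "roll": 0}, {"hand": -1, "x": -0.15, "y": -0.46, "z": -0.04, "roll": 0}, {"hand": -1, "x": -0.165, "y": -0.515, "z": -0.04, "roll": 0}, {"hand": -1, "x": -0.165, "y": -0.515, "z": -0.04, "roll": 0}, {"hand": -1, "x": -0.165, "y": -0.515, "z": -0.04, "roll": 0}, {"hand": -1, "x": -0.165, "y": -0.515, "z": -0.04, "roll": 0}]'

```text
time: 17.47
tool_pos: [0.6239, -0.2531, 0.2028]
tcp_rot: [-0.662, -3.069, -0.002]
wrist_force: [0.7, 0.3, -0.1]
width: 1.0
grip_force: 0.0
```

Request:
servo_tool --targets '[{"hand": -1, "x": 0, "y": 0, "z": 0, "roll": 0}, {"hand": -1, "x": 0, "y": 0, "z": 0, "roll": 0}, {"hand": -1, "x": 0, "y": 0, "z": 0, "roll": 0}, {"hand": -1, "x": 0, "y": 0, "z": 0, "roll": 0}]'

```text
time: 17.8
tool_pos: [0.6247, -0.2525, 0.2043]
tcp_rot: [0.659, 3.072, 0.0]
wrist_force: [-0.1, 0.3, 0.2]
width: 1.002
grip_force: 0.0
```

```bash
cat >> h.py <<'E'
def brown(o): 
    h=cv2.cvtColor(o,cv2.COLOR_BGR2HSV); m=((h[:,:,0]>8)&(h[:,:,0]<24)&(h[:,:,1]>65)).astype(np.uint8)
    m=cv2.morphologyEx(m,cv2.MORPH_OPEN,np.ones((9,9))); k,lab=cv2.connectedComponents(m); n=len(o)//2; return lab==lab[n,n] if lab[n,n] else m
E
python3 - <<'E'
from h import *
C=cam('wrist'); im=read_camera('wrist')[:,:,::-1].copy(); cv2.imwrite('pics/w10.png',im)
x,y=.6229,-.2536
o=ortho(im,C,x,y,.079,.15,600); m=brown(o); print(rect(m,x,y,.15,600), m.sum()*(.15/600)**2*1e6, 'exp 4692')
go(x,y,.056,65.7)
cv2.imwrite('pics/o10.png',o); cv2.imwrite('pics/m10.png',m.astype(np.uint8)*255)
E
```

```text
{'c': (0.6211, -0.2539), 'L': 0.0901, 'W': 0.0482, 'yaw': -22.0} 4189.9375 exp 4692
at [ 0.6247 -0.2527  0.2044] yaw 65.78 w 1.003 row [ 0.0026 -0.0031  0.2968] 0.0004
```

Request:
servo_tool --grip_force 40 --targets '[{"hand": -1, "x": 0.004, "y": -0.004, "z": 0.08, "roll": -0.007}, {"hand": -1, "x": 0.004, "y": -0.004, "z": 0.16, "roll": -0.007}, {"hand": -1, "x": 0.004, "y": -0.004, "z": 0.23, "roll": -0.007}, {"hand": -1, "x": 0.004, "y": -0.004, "z": 0.27, "roll": -0.007}, {"hand": -1, "x": 0.004, "y": -0.004, "z": 0.297, "roll": -0.007}, {"hand": -1, "x": 0.004, "y": -0.004, "z": 0.297, "roll": -0.007}, {"hand": -1, "x": 0.004, "y": -0.004, "z": 0.297, "roll": -0.007}, {"hand": -1, "x": 0.004, "y": -0.004, "z": 0.297, "roll": -0.007}, {"hand": -1, "x": 0.004, "y": -0.004, "z": 0.297, "roll": -0.007}, {"hand": -1, "x": 0.004, "y": -0.004, "z": 0.297, "roll": -0.007}]'

```text
time: 18.68
tool_pos: [0.6235, -0.2554, 0.0584]
tcp_rot: [0.627, 3.074, -0.001]
wrist_force: [0.4, -0.2, 0.5]
width: 0.996
grip_force: 0.0
```

Request:
servo_tool --targets '[{"hand": -0.5, "x": 0, "y": 0, "z": 0, "roll": 0}, {"hand": -0.2, "x": 0, "y": 0, "z": 0, "roll": 0}, {"hand": 1, "x": 0, "y": 0, "z": 0, "roll": 0}, {"hand": 1, "x": 0, "y": 0, "z": 0, "roll": 0}, {"hand": 1, "x": 0, "y": 0, "z": 0, "roll": 0}, {"hand": 1, "x": 0, "y": 0, "z": 0, "roll": 0}, {"hand": 1, "x": 0, "y": 0, "z": 0, "roll": 0}, {"hand": 1, "x": 0, "y": 0, "z": 0, "roll": 0}]'

```text
time: 19.35
tool_pos: [0.6224, -0.2549, 0.0567]
tcp_rot: [0.627, 3.077, -0.0]
wrist_force: [-0.4, 0.6, 6.4]
width: 0.594
grip_force: 42.9
```

Run:
```python
from h import *
go(.427,.1916,.17,98.3); s=bot.read_state();print(s['grip_force'],s['q'].round(2))
```

```text
at [ 0.6224 -0.2549  0.0567] yaw 66.96 w 0.594 row [ 0.7087  0.6688 -0.2276] -0.1741
42.86439299583435 [-0.43  0.41  1.76  0.    0.98 -1.59]
```

Request:
servo_tool --targets '[{"hand": 1, "x": 0, "y": 0, "z": -0.03, "roll": 0}, {"hand": 1, "x": 0, "y": 0, "z": -0.09, "roll": 0}, {"hand": 1, "x": 0, "y": 0, "z": -0.16, "roll": 0}, {"hand": 1, "x": 0, "y": 0, "z": -0.21, "roll": 0}, {"hand": 1, "x": 0, "y": 0, "z": -0.23, "roll": 0}, {"hand": 1, "x": 0.05, "y": 0.045, "z": -0.23, "roll": 0}, {"hand": 1, "x": 0.1, "y": 0.09, "z": -0.23, "roll": 0}, {"hand": 1, "x": 0.15, "y": 0.14, "z": -0.23, "roll": -0.03}, {"hand": 1, "x": 0.2, "y": 0.19, "z": -0.23, "roll": -0.06}, {"hand": 1, "x": 0.25, "y": 0.24, "z": -0.23, "roll": -0.09}]'

```text
time: 20.18
tool_pos: [0.5518, -0.0939, 0.1695]
tcp_rot: [-0.181, -3.134, -0.001]
wrist_force: [1.6, -0.2, -1.3]
width: 0.594
grip_force: 42.2
```

Run:
```python
from h import *
go(.427,.1916,.17,98.3); s=bot.read_state();print(s['grip_force'],s['q'].round(2))
```

```text
at [ 0.5518 -0.0939  0.1695] yaw 83.38 w 0.594 row [ 3.137e-01  5.385e-01 -1.000e-04] -0.0829
42.157328724861145 [-0.21  0.1   1.92  0.    1.13 -1.67]
```

Request:
servo_tool --targets '[{"hand": 1, "x": 0.04, "y": 0.07, "z": 0, "roll": -0.02}, {"hand": 1, "x": 0.08, "y": 0.14, "z": 0, "roll": -0.05}, {"hand": 1, "x": 0.12, "y": 0.21, "z": 0, "roll": -0.08}, {"hand": 1, "x": 0.16, "y": 0.28, "z": 0, "roll": -0.083}, {"hand": 1, "x": 0.2, "y": 0.35, "z": 0, "roll": -0.083}, {"hand": 1, "x": 0.24, "y": 0.42, "z": 0, "roll": -0.083}, {"hand": 1, "x": 0.28, "y": 0.48, "z": 0, "roll": -0.083}, {"hand": 1, "x": 0.314, "y": 0.538, "z": 0, "roll": -0.083}, {"hand": 1, "x": 0.314, "y": 0.538, "z": 0, "roll": -0.083}, {"hand": 1, "x": 0.314, "y": 0.538, "z": 0, "roll": -0.083}]'

```text
time: 21.02
tool_pos: [0.4283, 0.1915, 0.1699]
tcp_rot: [0.228, -3.132, 0.001]
wrist_force: [-0.0, -0.5, -0.9]
width: 0.588
grip_force: 42.3
```

Request:
servo_tool --targets '[{"hand": 1, "x": 0, "y": 0, "z": 0, "roll": 0}, {"hand": 1, "x": 0, "y": 0, "z": 0, "roll": 0}, {"hand": 1, "x": 0, "y": 0, "z": 0, "roll": 0}, {"hand": 1, "x": 0, "y": 0, "z": 0, "roll": 0}]'

```text
time: 21.35
tool_pos: [0.4303, 0.1894, 0.1706]
tcp_rot: [0.219, -3.134, 0.0]
wrist_force: [-0.1, -0.8, -1.3]
width: 0.593
grip_force: 42.3
```

Run:
```python
from h import *
# held pack in tool frame: brown seen at its top plane (TCP z + .0225)
C=cam('wrist'); im=read_camera('wrist')[:,:,::-1].copy(); cv2.imwrite('pics/w11.png',im)
s=bot.read_state(); x,y,z=s['tool_pos']
o=ortho(im,C,x,y,z+.0223,.15,600); m=brown(o); print('held',rect(m,x,y,.15,600),m.sum()*(.15/600)**2*1e6)
cv2.imwrite('pics/o11.png',o)
go(.427,.1916,.0095,98.3)
```

```text
held {'c': (np.float64(0.4266), np.float64(0.188)), 'L': 0.0886, 'W': 0.0599, 'yaw': 11.2} 4200.0625
at [0.4304 0.1895 0.1707] yaw 97.99 w 0.592 row [0.006  0.0052 0.3224] -0.0017
```

Request:
servo_tool --targets '[{"hand": 1, "x": 0.003, "y": 0.005, "z": 0.08, "roll": -0.002}, {"hand": 1, "x": 0.003, "y": 0.005, "z": 0.16, "roll": -0.002}, {"hand": 1, "x": 0.003, "y": 0.005, "z": 0.22, "roll": -0.002}, {"hand": 1, "x": 0.003, "y": 0.005, "z": 0.27, "roll": -0.002}, {"hand": 1, "x": 0.003, "y": 0.005, "z": 0.3, "roll": -0.002}, {"hand": 1, "x": 0.003, "y": 0.005, "z": 0.318, "roll": -0.002}, {"hand": 1, "x": 0.003, "y": 0.005, "z": 0.318, "roll": -0.002}, {"hand": 1, "x": 0.003, "y": 0.005, "z": 0.318, "roll": -0.002}, {"hand": 1, "x": 0.003, "y": 0.005, "z": 0.318, "roll": -0.002}, {"hand": 1, "x": 0.003, "y": 0.005, "z": 0.318, "roll": -0.002}]'

```text
time: 22.23
tool_pos: [0.4296, 0.1932, 0.0134]
tcp_rot: [-0.231, 3.13, 0.001]
wrist_force: [0.8, 0.3, -1.3]
width: 0.592
grip_force: 42.3
```

Request:
servo_tool --targets '[{"hand": 1, "x": 0, "y": 0, "z": 0, "roll": 0}, {"hand": 1, "x": 0, "y": 0, "z": 0, "roll": 0}, {"hand": 1, "x": 0, "y": 0, "z": 0, "roll": 0}, {"hand": 1, "x": 0, "y": 0, "z": 0, "roll": 0}]'

```text
time: 22.57
tool_pos: [0.4282, 0.1929, 0.0122]
tcp_rot: [-0.232, 3.132, 0.0]
wrist_force: [-0.3, -0.2, -0.9]
width: 0.589
grip_force: 42.3
```

Request:
servo_tool --targets '[{"hand": 1, "x": 0, "y": 0, "z": 0.003, "roll": 0}, {"hand": 1, "x": 0, "y": 0, "z": 0.006, "roll": 0}, {"hand": 1, "x": 0, "y": 0, "z": 0.006, "roll": 0}, {"hand": 1, "x": 0, "y": 0, "z": 0.006, "roll": 0}, {"hand": 1, "x": 0, "y": 0, "z": 0.006, "roll": 0}]'

```text
time: 22.98
tool_pos: [0.4279, 0.1927, 0.0086]
tcp_rot: [0.232, -3.133, 0.0]
wrist_force: [0.3, -0.2, -1.8]
width: 0.589
grip_force: 42.3
```

Request:
servo_tool --targets '[{"hand": -0.4, "x": 0, "y": 0, "z": 0, "roll": 0}, {"hand": -0.8, "x": 0, "y": 0, "z": 0, "roll": 0}, {"hand": -1, "x": 0, "y": 0, "z": 0, "roll": 0}, {"hand": -1, "x": 0, "y": 0, "z": 0, "roll": 0}, {"hand": -1, "x": 0, "y": 0, "z": -0.04, "roll": 0}, {"hand": -1, "x": 0, "y": 0, "z": -0.12, "roll": 0}, {"hand": -1, "x": 0, "y": 0, "z": -0.2, "roll": 0}, {"hand": -1, "x": 0, "y": 0, "z": -0.28, "roll": 0}, {"hand": -1, "x": 0, "y": 0, "z": -0.36, "roll": 0}, {"hand": -1, "x": 0, "y": 0, "z": -0.4, "roll": 0}]'

```text
time: 23.82
tool_pos: [0.4304, 0.1937, 0.2147]
tcp_rot: [-0.231, 3.125, 0.004]
wrist_force: [0.1, 0.6, 0.7]
width: 0.998
grip_force: 0.0
```

Request:
servo_tool --targets '[{"hand": -1, "x": 0, "y": 0, "z": 0, "roll": 0}, {"hand": -1, "x": 0, "y": 0, "z": 0, "roll": 0}, {"hand": -1, "x": 0, "y": 0, "z": 0, "roll": 0}, {"hand": -1, "x": 0, "y": 0, "z": 0, "roll": 0}]'

```text
time: 24.15
tool_pos: [0.4267, 0.1922, 0.2067]
tcp_rot: [0.231, -3.129, 0.002]
wrist_force: [0.2, -0.7, -0.2]
width: 0.997
grip_force: 0.0
```

Run:
```python
from h import *
C=cam('wrist'); im=read_camera('wrist')[:,:,::-1].copy(); cv2.imwrite('pics/w12.png',im)
x,y=.427,.1916
o=ortho(im,C,x,y,.031,.15,600); m=brown(o); print('placed',rect(m,x,y,.15,600),m.sum()*(.15/600)**2*1e6)
o=ortho(im,C,x,y,.006,.18,720)
cv2.imwrite('pics/o12.png',o)
go(.6224,-.2549,.20,68)
```

```text
placed {'c': (0.427, 0.1924), 'L': 0.0913, 'W': 0.0501, 'yaw': 9.5} 4407.4375
at [0.4267 0.1922 0.2066] yaw 98.46 w 1.0 row [-0.2557 -0.942   0.013 ] 0.1692
```

The tags are measured at the centre of their tray, flat (91x50 mm seen at the expected top height). Back to the cards.

Request:
servo_tool --targets '[{"hand": -1, "x": -0.256, "y": -0.94, "z": 0, "roll": 0.169}, {"hand": -1, "x": -0.256, "y": -0.94, "z": 0, "roll": 0.169}, {"hand": -1, "x": -0.256, "y": -0.94, "z": 0, "roll": 0.169}, {"hand": -1, "x": -0.256, "y": -0.94, "z": 0, "roll": 0.169}, {"hand": -1, "x": -0.256, "y": -0.94, "z": 0, "roll": 0.169}, {"hand": -1, "x": -0.256, "y": -0.94, "z": 0, "roll": 0.169}, {"hand": -1, "x": -0.256, "y": -0.94, "z": 0, "roll": 0.169}, {"hand": -1, "x": -0.256, "y": -0.94, "z": 0, "roll": 0.169}, {"hand": -1, "x": -0.256, "y": -0.94, "z": 0, "roll": 0.169}, {"hand": -1, "x": -0.256, "y": -0.94, "z": 0, "roll": 0.169}]'

```text
time: 25.03
tool_pos: [0.5949, -0.1906, 0.2065]
tcp_rot: [-0.598, -3.081, -0.001]
wrist_force: [1.4, 0.6, 0.3]
width: 0.999
grip_force: 0.0
```

Run:
```python
from h import *
go(.6224,-.2549,.20,68)
```

```text
at [ 0.5949 -0.1906  0.2065] yaw 68.02 w 0.999 row [-0.0991 -0.0987  0.0126] 0.0001
```

Request:
servo_tool --targets '[{"hand": -1, "x": -0.07, "y": -0.07, "z": 0, "roll": 0}, {"hand": -1, "x": -0.07, "y": -0.07, "z": 0, "roll": 0}, {"hand": -1, "x": -0.07, "y": -0.07, "z": 0, "roll": 0}, {"hand": -1, "x": -0.07, "y": -0.07, "z": 0, "roll": 0}, {"hand": -1, "x": -0.07, "y": -0.07, "z": 0, "roll": 0}, {"hand": -1, "x": -0.07, "y": -0.07, "z": 0, "roll": 0}]'

```text
time: 25.53
tool_pos: [0.6142, -0.2325, 0.2082]
tcp_rot: [-0.596, -3.083, -0.001]
wrist_force: [0.2, 0.3, 0.3]
width: 0.998
grip_force: 0.0
```

Run:
```python
from h import *
go(.6224,-.2549,.20,68)
C=cam('wrist'); im=read_camera('wrist')[:,:,::-1].copy(); cv2.imwrite('pics/w13.png',im)
x,y=.6224,-.2549
o=ortho(im,C,x,y,.051,.18,580); cv2.imwrite('pics/o13.png',o)
```

```text
at [ 0.6142 -0.2325  0.2082] yaw 68.13 w 0.998 row [-0.032  -0.0354  0.0164] 0.0007
```

View pics/o13.png

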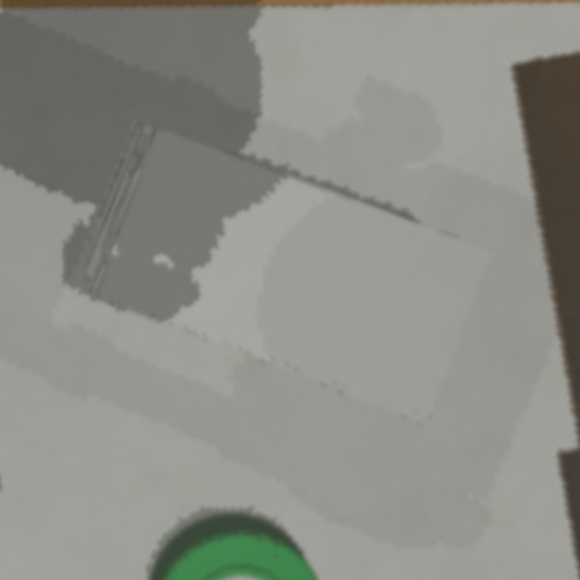

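The crop shows the white card top with corners (158,125), (488,248), (430,420) and (97,298): yaw about -20°, centre about (0.623,-0.250). The pack I want is the one under the pile. The pink one isn't in this crop.

Request:
servo_tool --grip_force 60 --targets '[{"hand": -1, "x": -0.03, "y": -0.025, "z": 0.06, "roll": -0.009}, {"hand": -1, "x": -0.03, "y": -0.025, "z": 0.12, "roll": -0.009}, {"hand": -1, "x": -0.03, "y": -0.025, "z": 0.18, "roll": -0.009}, {"hand": -1, "x": -0.03, "y": -0.025, "z": 0.2, "roll": -0.009}, {"hand": -1, "x": -0.03, "y": -0.025, "z": 0.2, "roll": -0.009}, {"hand": -1, "x": -0.03, "y": -0.025, "z": 0.2, "roll": -0.009}, {"hand": -1, "x": -0.03, "y": -0.025, "z": 0.2, "roll": -0.009}, {"hand": -1, "x": -0.03, "y": -0.025, "z": 0.2, "roll": -0.009}]'

```text
time: 26.25
tool_pos: [0.6259, -0.252, 0.1118]
tcp_rot: [0.553, 3.088, -0.002]
wrist_force: [1.3, 0.5, -0.0]
width: 1.001
grip_force: 0.0
```

Run:
```python
from h import *
go(.6233,-.2496,.016,69.7)
```

```text
at [ 0.6259 -0.252   0.1118] yaw 69.69 w 1.001 row [0.0075 0.0027 0.1917] -0.0001
```

Request:
servo_tool --targets '[{"hand": -1, "x": 0.005, "y": 0.003, "z": 0.06, "roll": 0}, {"hand": -1, "x": 0.005, "y": 0.003, "z": 0.12, "roll": 0}, {"hand": -1, "x": 0.005, "y": 0.003, "z": 0.16, "roll": 0}, {"hand": -1, "x": 0.005, "y": 0.003, "z": 0.19, "roll": 0}, {"hand": -1, "x": 0.005, "y": 0.003, "z": 0.19, "roll": 0}, {"hand": -1, "x": 0.005, "y": 0.003, "z": 0.19, "roll": 0}, {"hand": -1, "x": 0.005, "y": 0.003, "z": 0.19, "roll": 0}, {"hand": -1, "x": 0.005, "y": 0.003, "z": 0.19, "roll": 0}, {"hand": -1, "x": 0.005, "y": 0.003, "z": 0.19, "roll": 0}]'

```text
time: 27.0
tool_pos: [0.6238, -0.25, 0.016]
tcp_rot: [0.554, 3.089, -0.001]
wrist_force: [0.7, 0.2, 0.7]
width: 1.003
grip_force: 0.0
```

Request:
servo_tool --targets '[{"hand": -0.5, "x": 0, "y": 0, "z": 0, "roll": 0}, {"hand": -0.3, "x": 0, "y": 0, "z": 0, "roll": 0}, {"hand": 1, "x": 0, "y": 0, "z": 0, "roll": 0}, {"hand": 1, "x": 0, "y": 0, "z": 0, "roll": 0}, {"hand": 1, "x": 0, "y": 0, "z": 0, "roll": 0}, {"hand": 1, "x": 0, "y": 0, "z": 0, "roll": 0}, {"hand": 1, "x": 0, "y": 0, "z": 0, "roll": 0}, {"hand": 1, "x": 0, "y": 0, "z": 0, "roll": 0}]'

```text
time: 27.67
tool_pos: [0.623, -0.2496, 0.0148]
tcp_rot: [0.554, 3.091, -0.001]
wrist_force: [0.5, -0.6, 5.0]
width: 0.687
grip_force: 66.2
```

Run:
```python
from h import *
go(.4494,-.3136,.15,105.9); print(bot.read_state()['q'].round(2))
# cabinet height/edge check from side image: candidate right edge corners
S=cam('side')
for uv in [(300,250),(340,350),(228,255)]:
    print(uv,[ray(S,uv,z).round(3)[:2] for z in (0,.1,.2,.25)])
```

```text
at [ 0.623  -0.2496  0.0148] yaw 69.66 w 0.687 row [ 0.2807 -0.2407 -0.2708] -0.2013
[-0.42  0.45  1.78 -0.    0.91 -1.63]
(300, 250) [array([ 0.481, -0.224]), array([ 0.461, -0.32 ]), array([ 0.44 , -0.415]), array([ 0.43 , -0.463])]
(340, 350) [array([ 0.505, -0.584]), array([ 0.482, -0.647]), array([ 0.46 , -0.711]), array([ 0.448, -0.742])]
(228, 255) [array([ 0.269, -0.199]), array([ 0.268, -0.296]), array([ 0.266, -0.394]), array([ 0.265, -0.443])]
```

Run:
```python
from h import *
import pickle
S=cam('side'); W=pickle.load(open('w1.pkl','rb'))
P=[C[0]@np.c_[C[1].T,-C[1].T@C[2]] for C in (S,W)]
for a,b in [((287,243),(223,237))]:
    X=cv2.triangulatePoints(P[0],P[1],np.float32(a),np.float32(b)).ravel(); X=X[:3]/X[3]
    print(X.round(3),proj(S,X).round(1),proj(W,X).round(1))
# front-left top corner in w1 -> plane at that z
for uv in [(223,237),(140,258),(40,338),(262,352)]: print(uv,ray(W,uv,X[2]).round(3), ray(W,uv,.23).round(3))
```

```text
[ 0.433 -0.333  0.143] [[290.9 243.9]] [[202.1 231. ]]
(223, 237) [ 0.461 -0.342  0.143] [ 0.493 -0.302  0.23 ]
(140, 258) [ 0.34  -0.375  0.143] [ 0.399 -0.327  0.23 ]
(40, 338) [ 0.159 -0.514  0.143] [ 0.26  -0.434  0.23 ]
(262, 352) [ 0.504 -0.541  0.143] [ 0.525 -0.455  0.23 ]
```

Run:
```python
from h import *
import pickle
Cs=[cam('side'),cam('scene'),pickle.load(open('w1.pkl','rb'))]
P=[C[0]@np.c_[C[1].T,-C[1].T@C[2]] for C in Cs]
def tri(i,a,j,b):
    X=cv2.triangulatePoints(P[i],P[j],np.float32(a),np.float32(b)).ravel(); X=X[:3]/X[3]
    e=np.linalg.norm(proj(Cs[i],X)-a)+np.linalg.norm(proj(Cs[j],X)-b)
    if e<14 and 0<X[2]<.4: print((i,a),(j,b),X.round(3),round(e,1))
s=[(225,262),(288,243),(345,335)]; c=[(378,240),(543,292),(528,353),(352,293)]; w=[(223,237),(140,258),(40,338),(262,352)]
for a in s:
    for b in c: tri(0,a,1,b)
    for b in w: tri(0,a,2,b)
for a in c:
    for b in w: tri(1,a,2,b)
```

```text
(0, (225, 262)) (1, (352, 293)) [ 0.255 -0.434  0.214] 5.2
(0, (225, 262)) (2, (40, 338)) [ 0.256 -0.439  0.225] 1.7
(0, (288, 243)) (1, (378, 240)) [ 0.418 -0.374  0.19 ] 1.0
(0, (345, 335)) (1, (543, 292)) [ 0.474 -0.692  0.222] 0.2
(0, (345, 335)) (2, (262, 352)) [ 0.503 -0.601  0.087] 9.7
(1, (378, 240)) (2, (223, 237)) [ 0.462 -0.343  0.144] 1.0
(1, (352, 293)) (2, (140, 258)) [ 0.319 -0.388  0.114] 3.1
(1, (352, 293)) (2, (40, 338)) [ 0.247 -0.443  0.219] 0.9
```

The cabinet corner nearest the tray stands at about (0.415,-0.39) and is 0.21 high. I'll use the grip yaw of -74° (a half turn from 106°). That keeps the camera away from the cabinet and joint 6 mid-range.

Request:
servo_tool --targets '[{"hand": 1, "x": 0, "y": 0, "z": -0.03, "roll": 0}, {"hand": 1, "x": 0, "y": 0, "z": -0.1, "roll": 0}, {"hand": 1, "x": 0, "y": 0, "z": -0.17, "roll": 0}, {"hand": 1, "x": 0, "y": 0, "z": -0.24, "roll": 0}, {"hand": 1, "x": 0, "y": 0, "z": -0.29, "roll": 0}, {"hand": 1, "x": 0.05, "y": -0.03, "z": -0.29, "roll": 0}, {"hand": 1, "x": 0.1, "y": -0.06, "z": -0.29, "roll": 0}, {"hand": 1, "x": 0.15, "y": -0.09, "z": -0.29, "roll": 0}, {"hand": 1, "x": 0.17, "y": -0.1, "z": -0.29, "roll": 0}, {"hand": 1, "x": 0.17, "y": -0.1, "z": -0.29, "roll": 0}]'

```text
time: 28.5
tool_pos: [0.5218, -0.2663, 0.1583]
tcp_rot: [-0.557, -3.089, -0.001]
wrist_force: [-0.7, -0.2, -1.4]
width: 0.686
grip_force: 65.5
```

Request:
servo_tool --targets '[{"hand": 1, "x": 0, "y": 0, "z": 0, "roll": 0.4}, {"hand": 1, "x": 0, "y": 0, "z": 0, "roll": 0.4}, {"hand": 1, "x": 0, "y": 0, "z": 0, "roll": 0.4}, {"hand": 1, "x": 0, "y": 0, "z": 0, "roll": 0.4}, {"hand": 1, "x": 0, "y": 0, "z": 0, "roll": 0.4}, {"hand": 1, "x": 0, "y": 0, "z": 0, "roll": 0.4}, {"hand": 1, "x": 0, "y": 0, "z": 0, "roll": 0.4}, {"hand": 1, "x": 0, "y": 0, "z": 0, "roll": 0.4}, {"hand": 1, "x": 0, "y": 0, "z": 0, "roll": 0.4}, {"hand": 1, "x": 0, "y": 0, "z": 0, "roll": 0.4}]'

```text
time: 29.33
tool_pos: [0.526, -0.2662, 0.1587]
tcp_rot: [-2.265, -2.176, -0.001]
wrist_force: [-0.9, 0.0, -1.7]
width: 0.683
grip_force: 65.3
```

Run:
```python
from h import *
go(.4494,-.3136,.16,-74.1)
```

```text
at [ 0.526  -0.2662  0.1587] yaw -2.3 w 0.683 row [-0.1008 -0.1493 -0.0028] 0.3989
```

Request:
servo_tool --targets '[{"hand": 1, "x": 0, "y": 0, "z": 0, "roll": 0.4}, {"hand": 1, "x": 0, "y": 0, "z": 0, "roll": 0.4}, {"hand": 1, "x": 0, "y": 0, "z": 0, "roll": 0.4}, {"hand": 1, "x": 0, "y": 0, "z": 0, "roll": 0.4}, {"hand": 1, "x": 0, "y": 0, "z": 0, "roll": 0.4}, {"hand": 1, "x": 0, "y": 0, "z": 0, "roll": 0.4}, {"hand": 1, "x": 0, "y": 0, "z": 0, "roll": 0.4}, {"hand": 1, "x": 0, "y": 0, "z": 0, "roll": 0.4}, {"hand": 1, "x": 0, "y": 0, "z": 0, "roll": 0.4}, {"hand": 1, "x": 0, "y": 0, "z": 0, "roll": 0.4}]'

```text
time: 30.17
tool_pos: [0.526, -0.2663, 0.1587]
tcp_rot: [-3.11, -0.439, -0.0]
wrist_force: [0.1, -0.1, -1.2]
width: 0.687
grip_force: 65.3
```

Request:
servo_tool --targets '[{"hand": 1, "x": 0, "y": 0, "z": 0, "roll": 0.01}, {"hand": 1, "x": 0, "y": 0, "z": 0, "roll": 0.01}, {"hand": 1, "x": 0, "y": 0, "z": 0, "roll": 0.01}, {"hand": 1, "x": 0, "y": 0, "z": 0, "roll": 0.01}]'

```text
time: 30.5
tool_pos: [0.5256, -0.2664, 0.1587]
tcp_rot: [-3.116, -0.402, -0.0]
wrist_force: [-0.2, 0.1, -1.9]
width: 0.686
grip_force: 65.4
```

Run:
```python
from h import *
go(.4494,-.3136,.16,-74.1); C=cam('wrist'); im=read_camera('wrist')[:,:,::-1].copy(); cv2.imwrite('pics/w14.png',im)
x,y=.4494,-.3136
o=ortho(im,C,x,y,.003,.2,600); m=(o.max(2)<90).astype(np.uint8); k,lab=cv2.connectedComponents(m); print(proj(C,[x,y,.003]),rect(lab==lab[300,300],x,y,.2,600) if m[300,300] else 'covered')
```

```text
at [ 0.5256 -0.2664  0.1587] yaw -75.3 w 0.686 row [-0.1713  0.0526 -0.0027] -0.0067
[[345.92616823 252.8253132 ]] covered
```

Request:
servo_tool --targets '[{"hand": 1, "x": -0.06, "y": 0.018, "z": 0, "roll": -0.007}, {"hand": 1, "x": -0.12, "y": 0.037, "z": 0, "roll": -0.007}, {"hand": 1, "x": -0.171, "y": 0.053, "z": 0, "roll": -0.007}, {"hand": 1, "x": -0.171, "y": 0.053, "z": 0, "roll": -0.007}, {"hand": 1, "x": -0.171, "y": 0.053, "z": 0, "roll": -0.007}, {"hand": 1, "x": -0.171, "y": 0.053, "z": 0, "roll": -0.007}, {"hand": 1, "x": -0.171, "y": 0.053, "z": 0, "roll": -0.007}, {"hand": 1, "x": -0.171, "y": 0.053, "z": 0, "roll": -0.007}, {"hand": 1, "x": -0.171, "y": 0.053, "z": 0, "roll": -0.007}]'

```text
time: 31.3
tool_pos: [0.4499, -0.3134, 0.1588]
tcp_rot: [-3.111, -0.436, -0.0]
wrist_force: [-1.3, 0.2, -2.1]
width: 0.684
grip_force: 65.4
```

Run:
```python
from h import *
go(.4494,-.3136,.021,-74.1); s=bot.read_state(); print(s['wrist_force'],s['q'].round(2))
```

```text
at [ 0.4499 -0.3134  0.1588] yaw -74.05 w 0.684 row [-1.000e-03  1.000e-04  2.756e-01] 0.0003
[-1.28612376  0.16973127 -2.09459527] [-0.65  0.08  1.95  0.    1.1   0.64]
```

Request:
servo_tool --targets '[{"hand": 1, "x": 0, "y": 0, "z": 0.06, "roll": 0}, {"hand": 1, "x": 0, "y": 0, "z": 0.12, "roll": 0}, {"hand": 1, "x": 0, "y": 0, "z": 0.17, "roll": 0}, {"hand": 1, "x": 0, "y": 0, "z": 0.22, "roll": 0}, {"hand": 1, "x": 0, "y": 0, "z": 0.25, "roll": 0}, {"hand": 1, "x": 0, "y": 0, "z": 0.272, "roll": 0}, {"hand": 1, "x": 0, "y": 0, "z": 0.272, "roll": 0}, {"hand": 1, "x": 0, "y": 0, "z": 0.272, "roll": 0}, {"hand": 1, "x": 0, "y": 0, "z": 0.272, "roll": 0}, {"hand": 1, "x": 0, "y": 0, "z": 0.272, "roll": 0}]'

```text
time: 32.13
tool_pos: [0.4505, -0.3148, 0.0245]
tcp_rot: [3.109, 0.434, 0.004]
wrist_force: [1.2, 0.3, -1.5]
width: 0.689
grip_force: 65.5
```

Request:
servo_tool --targets '[{"hand": 1, "x": 0, "y": 0, "z": 0, "roll": 0}, {"hand": 1, "x": 0, "y": 0, "z": 0, "roll": 0}, {"hand": 1, "x": 0, "y": 0, "z": 0, "roll": 0}, {"hand": 1, "x": 0, "y": 0, "z": 0, "roll": 0}]'

```text
time: 32.47
tool_pos: [0.4493, -0.314, 0.0232]
tcp_rot: [3.111, 0.434, 0.001]
wrist_force: [0.4, 0.3, -1.9]
width: 0.686
grip_force: 65.5
```

Request:
servo_tool --targets '[{"hand": 1, "x": 0, "y": 0, "z": 0.005, "roll": 0}, {"hand": 1, "x": 0, "y": 0, "z": 0.009, "roll": 0}, {"hand": 1, "x": 0, "y": 0, "z": 0.009, "roll": 0}, {"hand": 1, "x": 0, "y": 0, "z": 0.009, "roll": 0}, {"hand": 1, "x": 0, "y": 0, "z": 0.009, "roll": 0}, {"hand": 1, "x": 0, "y": 0, "z": 0.009, "roll": 0}]'

```text
time: 32.97
tool_pos: [0.449, -0.3137, 0.0181]
tcp_rot: [-3.111, -0.434, 0.0]
wrist_force: [-0.1, 0.5, -1.8]
width: 0.686
grip_force: 65.7
```

Request:
servo_tool --targets '[{"hand": -0.5, "x": 0, "y": 0, "z": 0, "roll": 0}, {"hand": -0.8, "x": 0, "y": 0, "z": 0, "roll": 0}, {"hand": -1, "x": 0, "y": 0, "z": 0, "roll": 0}, {"hand": -1, "x": 0, "y": 0, "z": 0, "roll": 0}, {"hand": -1, "x": 0, "y": 0, "z": -0.04, "roll": 0}, {"hand": -1, "x": 0, "y": 0, "z": -0.12, "roll": 0}, {"hand": -1, "x": 0, "y": 0, "z": -0.2, "roll": 0}, {"hand": -1, "x": 0, "y": 0, "z": -0.28, "roll": 0}, {"hand": -1, "x": 0, "y": 0, "z": -0.36, "roll": 0}, {"hand": -1, "x": 0, "y": 0, "z": -0.44, "roll": 0}]'

```text
time: 33.8
tool_pos: [0.4489, -0.3136, 0.2404]
tcp_rot: [3.111, 0.434, 0.001]
wrist_force: [0.2, -1.0, -0.7]
width: 1.002
grip_force: 0.0
```

Request:
servo_tool --targets '[{"hand": -1, "x": -0.08, "y": 0, "z": -0.08, "roll": 0}, {"hand": -1, "x": -0.08, "y": 0, "z": -0.08, "roll": 0}, {"hand": -1, "x": -0.08, "y": 0, "z": -0.08, "roll": 0}, {"hand": -1, "x": -0.08, "y": 0, "z": -0.08, "roll": 0}, {"hand": -1, "x": -0.08, "y": 0, "z": -0.08, "roll": 0}, {"hand": -1, "x": -0.08, "y": 0, "z": -0.08, "roll": 0}]'

```text
time: 34.3
tool_pos: [0.4101, -0.3238, 0.2754]
tcp_rot: [-3.108, -0.434, 0.004]
wrist_force: [-0.2, 0.6, -0.6]
width: 1.0
grip_force: 0.0
```

Run:
```python
from h import *
C=cam('wrist'); im=read_camera('wrist')[:,:,::-1].copy(); cv2.imwrite('pics/w15.png',im); print(bot.read_state()['tool_pos'])
# image in the tray frame at floor and top height, text maps of dark (floor) / bright
x,y,yaw=.4494,-.3136,np.radians(15.9); u=np.array([np.cos(yaw),np.sin(yaw)]); v=np.array([-u[1],u[0]])
def tf(z,hx=.085,hy=.06,k=200):
    w=[[*(np.array([x,y])+a*hx*u+b*hy*v),z] for a,b in((-1,1),(1,1),(1,-1),(-1,-1))]; W,H=int(2*hx*2000),int(2*hy*2000)
    M=cv2.getPerspectiveTransform(proj(C,w).astype(np.float32),np.float32([[0,0],[W,0],[W,H],[0,H]])); return cv2.warpPerspective(im,M,(W,H))
for z in (.003,.054):
    o=tf(z).max(2); o=cv2.resize(o,(68,24),interpolation=cv2.INTER_AREA); print(z)
    for r in o: print(''.join('#' if p<90 else '+' if p<140 else '.' for p in r))
```

```text
[ 0.41025166 -0.32378109  0.27554916]
0.003
+++++++++++++++++++++++++++.........................................
+++++++++++++++++++++++++++.........................................
+++++++++++++++++++++++++++.........................................
+++++++++++++++++++++++++...........................................
+++++++######################################################+......
+++++++++++++++++++++++++++++++++++++++++++++++++++++++######+......
+++++++++++++++++++....................................+#####+......
+++..++++++++++++......................................+#####+......
.....+++++++++++.......................................+#####+......
.....+++++++++++.......................................+#####+......
.....+++++++++++.......................................+#####+......
.....+++++++++++.......................................+#####+......
......++++..++.........................................+#####+......
.....+++++++++.........................................+#####+......
.....+++++++++.........................................+#####+......
.....+++++++++.......
[... 1561 characters left out ...]
##........
..........++++++++....................................+#####........
..........++++++++....................................+#####........
..........++++++++....................................+#####........
...........++++++++++++++++++++++++..++++++++++++++++++#####........
............+##############################################+........
....................................................................
....................................................................
....................................................................
....................................................................
....................................................................
```

The cards sit inside their tray, with a dark margin on both long sides and the top edge at the expected height. They are about 4 mm off centre along the length. The arm is clear, so I'm handing in.

```bash
python3 -c "
from workcell import ticket; print(ticket.finish_job())"
```

```text
the job is handed in; nothing more can be done
None
```

I laid the cutter, tape roll, tags and cards in their own trays in that order and handed the job in at about 34 s. The judge gave no verdict, but my last camera checks showed each inside its rim, with the cards about 4 mm off centre along their length.

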